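# Make up two practical kits on a teaching-lab bench

### The arm

A 6-joint arm with a two-finger parallel gripper is mounted at the origin on the work surface. World frame = base frame: x ahead of the robot, y to its left, z up, the work surface at z = 0. Lengths are in mm, angles in degrees, forces in N, time in s.
With the tool pointing down it reaches from about 250 to 850 mm from the base axis. Payload 12.5 kg.
Tool frame: the origin (TCP) lies between the finger pads; the fingertips stand 22 mm ahead of it and the grasp point (between the pads) lies 3 mm ahead of it; y points along the fingers, z is the direction in which the jaws open and shut, and the axes are right-handed (so a half turn about y gives the same grasp; the last joint's range is limited). The gripper opens to 93 mm and grips with 3 to 60 N. Pads are 15 mm wide; open, the fingers measure 128 mm over their backs; the gripper's body (75 mm by 188 mm) begins 65 mm behind the grasp point.
Start: joints at [69.695, 20.094, 94.641, -0, 65.266, -4.847], TCP at [146.565, 530.097, 240.633] pointing down, gripper open.
Joint ranges: [-157.81, 157.81], [-45, 120.19], [0.68, 151.7], [-89.99, 269.99], [4.06, 180], [-164.3, 164.3]. Speed limits (degrees/s): [127.2, 127.2, 159.86, 180, 180, 180].

### API

Orientations are given as [roll, pitch, yaw] about the fixed x, y, z axes, in that order (R = Rz(yaw) Ry(pitch) Rx(roll)).
In Python, from station import ctrl, capture, camera_model gives the robot as it stands. The module is installed in compiled form; this text tells all that it offers.
- The arm moves only by the shell command python3 -m creep 'ROWS' [FORCE]. ROWS is JSON, a list of rows, each a list of 7 numbers: the shift along the tool's x, y, z as a fraction of full scale, then the turn, a rotation vector about the tool's x, y, z as a fraction of full scale, then the opening, from 0 (shut) to 1 (fully open). In form: [[x, y, z, rx, ry, rz, grip], ...]. A call has exactly 5 rows; each row shifts and turns the pose as measured when the row begins, along the tool's axes as they then stand; what a row does not reach is not made up. Full scale, the value 1, is 12 cm for a shift and 180 degrees for a turn. A row lasts 1/8 s, in which the tool goes at most 62.5 mm and 10.7 degrees, less where a joint would pass 70% of its speed; a pose out of reach is approached as far as the arm can. A call with a number of a shift or a turn outside -1 to 1 is refused whole. A call with a gripper value outside its range is refused whole. The fingers move at their own pace and stop on an object; FORCE is the grip in N (left out, the last holds). Time passes only in rows, so rows that do not move let the fingers close, or fill a call up. It gives the time, the measured TCP pose, the force and the opening at its end, in the units of the state.
- ctrl.read_state(): the state, without advancing time (a new reading comes with each control period).
- capture(name): name is "scene" or "top" or "wrist"; returns (picture, depth): 420x560x3 uint8, red, green, blue; 420x560 float32, mm along the optical axis (not along the pixel's ray), 0 where there is no reading.
- camera_model(name): a dict with "fx", "fy", "cx", "cy" (pixels), "T" (4x4, takes a point from camera to world coordinates). Camera axes: x right, y up, looking along -z (the intrinsics and any distortion apply to the point x, -y, -z); pixel columns grow to the right and rows downward; lengths in mm; the calibration is good to about 2 mm. The wrist camera is an equidistant fisheye: a pixel r from the principal point sees the ray r / f radians off the axis. A picture is of the moment at which its call begins: read the wrist's pose just before it. camera_model takes no time and is no camera call; for the wrist camera it gives the pose at the moment of the call.
- ctrl.finish_job(): hands the job in, once; it reports no verdict.
The state is a dict: "clock": time; "q": joint angles; "qd": joint speeds; "joint_efforts": joint torques, N m; "position": TCP position; "orientation": TCP orientation; "force": force on the tool from outside, world axes, zero at the start; "moment": the same for the moment, N m; "width": opening from 0.0 (shut) to 1.0 (fully open).
Only numpy, scipy, OpenCV 4.12 (cv2) and the standard library are available. Lean on these libraries where they do the work, as an engineer would, in place of code of your own. Each camera call takes 0.05 s, during which the arm holds its last target.

### The job

Make up the two kits for the next lab class. In the yellow tray, stand the brass weight in the middle of the black pad and the porcelain crucible in the middle of the white pad; in the grey tray, stand the amber bottle in the middle of the black pad and the blue-lidded jar in the middle of the white pad. Set everything down gently, upright, never dropping it, and leave the spare steel weight, red-lidded jar and green bottle standing where they are.

Things in the scene. Friction and masses are not known exactly. Their poses are not given: they have to be found in the camera images.
- yellow_tray: Fixed yellow kit tray, 170 (x) x 95 (y) x 16 mm high, walls 4, floor 5 thick; turned any way. A rim-high 4 mm cross wall makes two bays, 79 x 87 inside. Square black pad centred at (+41.5, 0) mm, white pad at (-41.5, 0), each 64 x 68, level with the floor: things stand there 5 mm above the tray's origin. Origin: centre of the underside; z up.
- grey_tray: Fixed light grey kit tray, 170 (x) x 95 (y) x 16 mm high, walls 4, floor 5 thick; turned any way. A rim-high 4 mm cross wall makes two bays, 79 x 87 inside. Square black pad centred at (+41.5, 0) mm, white pad at (-41.5, 0), each 64 x 68, level with the floor: things stand there 5 mm above the tray's origin. Origin: centre of the underside; z up.
- brass_weight: Golden brass laboratory weight: plain cylinder 34 mm across and 49 mm high with a small knob (21 mm across) on top, 66 mm high overall, about 380 g. Stands upright, loose. Origin: centre of the underside; z up along its axis.
- crucible: Empty white porcelain crucible (open cup): 50 mm across from 20 mm up to the rim, narrowing to 40 mm at the foot, wall 3.5 mm, 50 mm high, about 90 g. Stands upright, loose. Origin: centre of the underside; z up along its axis.
- amber_bottle: Small brown (amber) glass bottle with a white cap: straight body 44 mm across up to 54 mm, then a shoulder up to 64 mm and a cap 25 mm across; 82 mm high, about 140 g. Stands upright, loose. Origin: centre of the underside; z up along its axis.
- blue_lid_jar: Solid white plastic jar, 48 mm across, with a flat blue lid (50 mm across, from 46 mm up to the top); 62 mm high, about 120 g. Stands upright, loose. Origin: centre of the underside; z up along its axis.
- steel_weight: Silver-grey steel laboratory weight: plain cylinder 34 mm across and 49 mm high with a small knob (21 mm across) on top, 66 mm high overall, about 360 g. Stands upright, loose. Origin: centre of the underside; z up along its axis. A spare that is not wanted: it stays where it is.
- red_lid_jar: Solid white plastic jar, 48 mm across, with a flat red lid (50 mm across, from 46 mm up to the top); 62 mm high, about 120 g. Stands upright, loose. Origin: centre of the underside; z up along its axis. A spare that is not wanted: it stays where it is.
- green_bottle: Small green glass bottle with a white cap: straight body 44 mm across up to 54 mm, then a shoulder up to 64 mm and a cap 25 mm across; 82 mm high, about 140 g. Stands upright, loose. Origin: centre of the underside; z up along its axis. A spare that is not wanted: it stays where it is.
There are look-alikes about, which are no part of the job. Leave any turquoise look-alike of the crucible alone. Several things have the shape of the amber_bottle; the one meant has the colours described above.

How it is judged:
By the outcome, as a careful person would: the job done as asked, in the order asked, and still so for the second after the job is handed in, with the robot touching nothing.
It also fails if it takes over 93 s, if anything falls off the work surface, if the arm or the gripper's body presses on something with over 40 N, if the wrist force passes 120 N, or if a joint passes its speed limit or range.

## Working session

There is one attempt and no reset: what is moved stays moved. The work goes in short steps, Python scripts to look and compute and a shell command to move; the robot and the scene stay as the last step left them, time stands still between calls to the robot, and variables do not carry over. Pictures are saved under pics/ and viewed, and the job is handed in when it is done.

```bash
mkdir -p pics; ls
python3 - <<'E'
from station import ctrl,capture,camera_model
import cv2,numpy as np
s=ctrl.read_state()
for k,v in s.items(): print(k,np.round(v,3))
for n in ["scene","top"]:
    m=camera_model(n); print(n,m)
    p,d=capture(n); cv2.imwrite(f'pics/{n}0.png',p[:,:,::-1]); np.save(f'{n}0.npy',d)
print(ctrl.read_state()['clock'])
E
```

```text
pics
clock 0.0
q [ 6.9696e+01  2.0124e+01  9.4677e+01  1.0000e-03  6.5266e+01 -4.8470e+00]
qd [ 0.086 -0.057 -0.084  0.029 -0.043 -0.034]
joint_efforts [-1.0000e-03 -4.9734e+01 -2.8524e+01  7.0000e-02  2.6000e-02 -0.0000e+00]
position [146.441 529.819 240.107]
orientation [-9.0066e+01  6.0000e-03 -1.5457e+01]
force [-0.056  0.233  0.324]
moment [-0.022 -0.043 -0.016]
width 0.999
scene {'fx': 515.5827941800918, 'fy': 515.5827941800918, 'cx': 270.28092285108534, 'cy': 198.32009256287026, 'T': array([[-6.98981328e-02, -5.31705364e-01,  8.44040080e-01,
         1.39916463e+03],
       [ 9.97507473e-01, -4.54382214e-02,  5.39834125e-02,
         3.71991686e+01],
       [ 9.64841013e-03,  8.45709628e-01,  5.33556121e-01,
         6.20116439e+02],
       [ 0.00000000e+00,  0.00000000e+00,  0.00000000e+00,
         1.00000000e+00]])}
top {'fx': 388.64492162666295, 'fy': 388.64492162666295, 'cx': 281.96226188726223, 'cy': 210.7573399193906, 'T': array([[ 1.80703866e-02,  9.98267751e-01, -5.59906936e-02,
         4.42711953e+02],
       [-9.99790197e-01,  1.85813892e-02,  8.61940109e-03,
         2.68564174e+00],
       [ 9.64485501e-03,  5.58231907e-02,  9.98394085e-01,
         8.50499055e+02],
       [ 0.00000000e+00,  0.00000000e+00,  0.00000000e+00,
         1.00000000e+00]])}
0.1
```

View pics/top0.png

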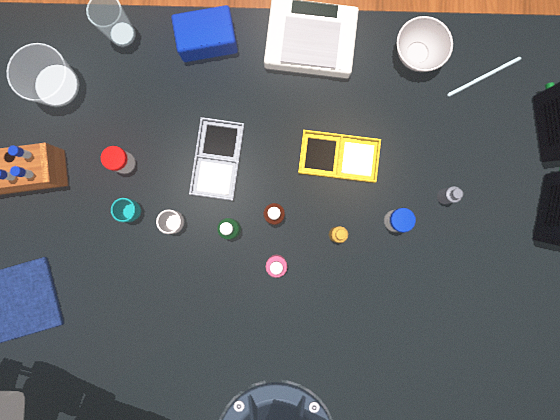

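View pics/scene0.png

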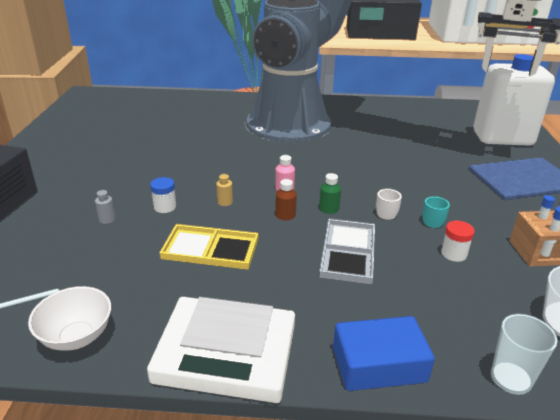

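```bash
cat > h.py <<'E'
import numpy as np,cv2
from station import ctrl,capture,camera_model
def world(m,u,v,d):
    p=np.array([(u-m['cx'])/m['fx']*d,-(v-m['cy'])/m['fy']*d,-d,1]); return (m['T']@p)[:3]
def onz(m,u,v,z):
    r=m['T'][:3,:3]@np.array([(u-m['cx'])/m['fx'],-(v-m['cy'])/m['fy'],-1]); o=m['T'][:3,3]
    return o+r*(z-o[2])/r[2]
E
python3 - <<'E'
from h import *
p=cv2.imread('pics/top0.png')
def crop(x0,y0,x1,y1,k,n):
    cv2.imwrite(n,cv2.resize(p[y0:y1,x0:x1],None,fx=k,fy=k,interpolation=cv2.INTER_CUBIC))
crop(180,110,390,190,3.8,'pics/c1.png')
crop(100,190,290,290,4,'pics/c2.png')
crop(290,170,480,290,4,'pics/c3.png')
m=camera_model('top'); d=np.load('top0.npy')
for n,u,v in [('brass',340,233),('crucible',170,222),('amber',274,212),('blue',404,219),('steel',455,193),('red',113,157),('green',226,228),('pink',276,266),('turq',124,210),('table',300,300),('yb',321,152),('yw',358,158),('gb',221,141),('gw',214,177)]:
    print(n,np.round(world(m,u,v,d[v,u]),1))
E
```

```text
brass [ 443.9 -121.7   68.1]
crucible [461.2 237.8   5.2]
amber [483.   11.7  83.8]
blue [ 474.9 -253.8   59.1]
steel [ 529.3 -355.    67.4]
red [590.1 342.   62.8]
green [449.7 105.9  81.3]
pink [376.8   5.8  81.3]
turq [485.5 338.8   3.7]
table [297.6 -47.2  -0.5]
yb [621.2 -88.2   4.6]
yw [ 609.2 -169.5    6.4]
gb [641.4 132.3   4.1]
gw [561.4 145.5   3.7]
```

Run:
```python
# height-band analysis in top cam
from h import *
m=camera_model('top'); d=np.load('top0.npy')
H,W=d.shape
v,u=np.mgrid[0:H,0:W]
P=np.stack([(u-m['cx'])/m['fx']*d,-(v-m['cy'])/m['fy']*d,-d],-1)@m['T'][:3,:3].T+m['T'][:3,3]
np.save('P.npy',P)
for n,uu,vv,z0,z1 in [('brass',340,235,60,72),('brassmid',340,235,44,55),('cruc',170,222,45,55),('amber',274,213,78,90),('blue',403,219,58,68),('steel',455,193,60,72),('red',113,157,57,68),('green',227,228,78,90),('pink',276,266,78,90),('turq',124,210,45,55)]:
    r=26
    q=P[vv-r:vv+r,uu-r:uu+r].reshape(-1,3); q=q[(q[:,2]>z0)&(q[:,2]<z1)]
    lo=q.min(0);hi=q.max(0); print(n,len(q),np.round((lo+hi)/2,1),np.round(hi-lo,1),np.round(q.mean(0),1))
```

```text
brass 85 [ 442.9 -122.4   64.5] [18.3 19.9  7.2] [ 442.3 -122.2   65.6]
brassmid 123 [ 442.9 -122.8   48.8] [31.  33.   9.4] [ 442.7 -120.6   49.2]
cruc 145 [462.3 230.3  49.1] [49.5 49.   8. ] [462.6 230.7  49. ]
amber 121 [482.1  13.7  81.9] [22.2 23.8  6.9] [482.5  13.7  81.9]
blue 462 [ 473.9 -249.4   61.7] [47.3 48.5  7.2] [ 473.9 -249.5   61.8]
steel 93 [ 529.7 -359.5   64.8] [20.7 21.5  9.4] [ 529.5 -359.    65.6]
red 472 [589.4 344.6  61.5] [47.8 49.7  8.4] [589.6 343.6  61.7]
green 124 [449.7 107.8  81.9] [23.7 23.8  7.6] [449.9 107.2  81.8]
pink 123 [374.8   6.7  81.3] [23.5 21.8  6.4] [374.6   6.9  81.6]
turq 155 [484.3 324.5  49.3] [47.6 49.8  8.5] [484.8 325.5  49.1]
```

View pics/c1.png

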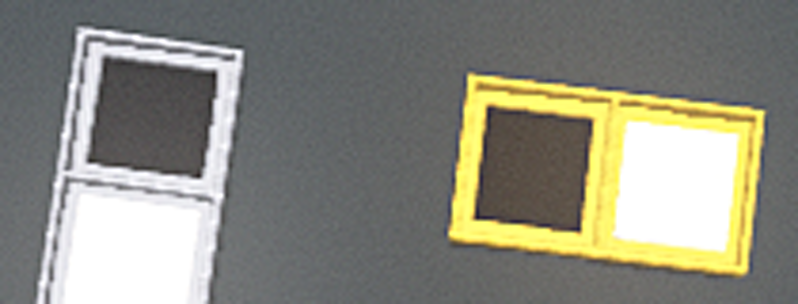

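View pics/c2.png

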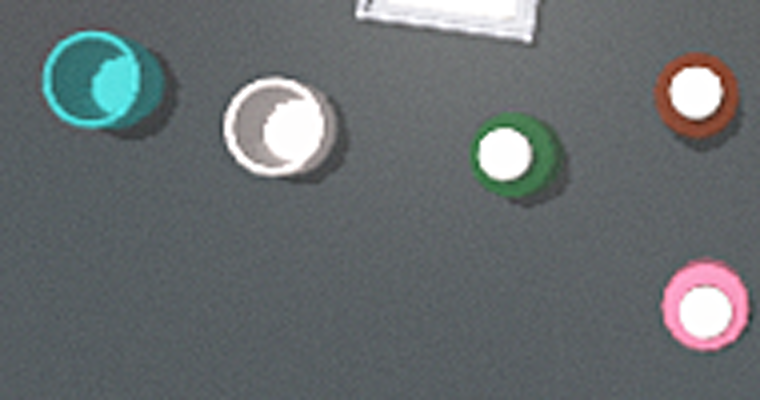

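View pics/c3.png

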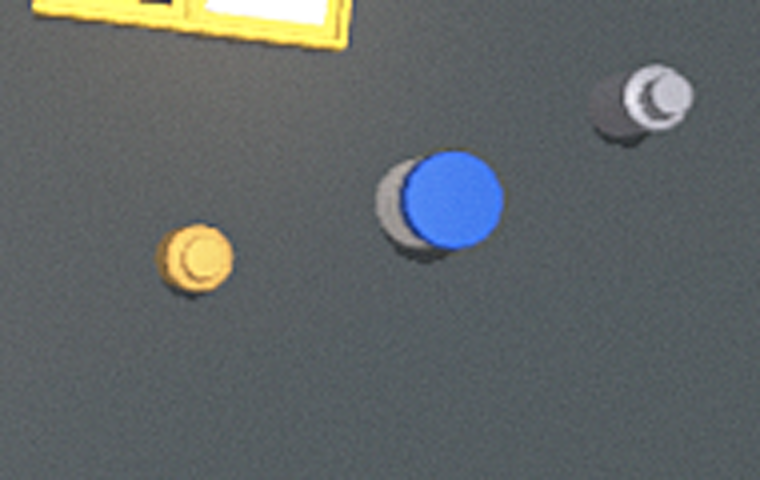

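The crops show both trays and the seven bottles, weights and jars clearly; the yellow tray runs roughly along y and the grey roughly along x. I'll segment the pads next.

Run:
```python
from h import *
p=cv2.imread('pics/top0.png'); m=camera_model('top')
hsv=cv2.cvtColor(p,cv2.COLOR_BGR2HSV); g=p.max(2)
def reg(mask,seed,name,z):
    n,l,st,c=cv2.connectedComponentsWithStats(mask.astype(np.uint8),connectivity=4)
    i=l[seed[1],seed[0]]; ys,xs=np.where(l==i)
    W=np.array([onz(m,x,y,z)[:2] for x,y in zip(xs,ys)])
    r=cv2.minAreaRect(W.astype(np.float32)); print(name,i,len(xs),'mean',W.mean(0).round(1),'rect',np.round(r[0],1),np.round(r[1],1),round(r[2],1))
    return np.array(r[0])
print(g[150:156,318:324], g[170,300:304] )
k={}
for name,seed,dark in [('yb',(321,152),1),('yw',(358,158),0),('gb',(221,141),1),('gw',(214,177),0)]:
    x,y=seed; sub=np.zeros(g.shape,bool); sub[y-30:y+30,x-30:x+30]=1
    mask=(g<85)&sub if dark else (p.min(2)>235)&sub
    k[name]=reg(mask,seed,name,5)
for t in 'yg':
    b,w=k[t+'b'],k[t+'w']; e=b-w; print(t,'centre',((b+w)/2).round(1),'dist',np.linalg.norm(e).round(1),'yaw',np.degrees(np.arctan2(e[1],e[0])).round(1))
ym=cv2.inRange(hsv,(20,120,120),(35,255,255))>0; ym[200:]=0
reg(ym,(303,150),'yellow',16)
P=np.load('P.npy')
for n,(x0,y0,x1,y1) in {'y':(290,120,395,190),'g':(180,110,255,210)}.items():
    q=P[y0:y1,x0:x1].reshape(-1,3); q=q[(q[:,2]>10)&(q[:,2]<24)]
    r=cv2.minAreaRect(q[:,:2].astype(np.float32)); print(n,len(q),r,q[:,2].mean())
```

```text
[[89 90 94 90 85 96]
 [89 87 88 92 91 96]
 [88 89 90 89 90 91]
 [87 90 89 91 89 91]
 [88 88 93 89 92 91]
 [90 92 92 90 93 93]] [254 253 255 255]
yb 0 234981 mean [497.3  -0.5] rect [503.6  -6.1] [ 921.7 1256.1] 1.4
yw 1 905 mean [ 608.5 -168.5] rect [ 608.6 -168.5] [64.9 68.3] 83.5
gb 7 544 mean [651.7 135. ] rect [642.5 134.9] [66.2 60.9] 83.5
gw 25 1055 mean [558.7 143.7] rect [555.8 142.1] [79.7 76.6] 85.0
y centre [556.1 -87.3] dist 193.4 yaw 122.9
g centre [599.2 138.5] dist 87.0 yaw -4.7
yellow 1 1678 mean [ 613.5 -125.1] rect [ 611.8 -127. ] [171.5  97.1] 84.1
y 603 ((612.9127807617188, -126.07115173339844), (170.00674438476562, 95.82357025146484), 83.9547119140625) 15.367913365689738
g 616 ((601.8232421875, 140.76242065429688), (95.546875, 170.35145568847656), 83.027587890625) 15.234406462963921
```

```bash
cat >> h.py <<'E'
from scipy.spatial.transform import Rotation as R
def plan(x,y,z,yaw,mm=55,deg=10,frac=1.0):
    s=ctrl.read_state(); p=np.array(s['position']); Q=R.from_euler('xyz',s['orientation'],degrees=True)
    T=R.from_euler('xyz',[-90,0,yaw],degrees=True); t=np.array([x,y,z])
    print('clk %.2f'%s['clock'],'pos',p.round(1),'ori',np.round(s['orientation'],1),'F',np.round(s['force'],1),'w %.3f'%s['width'],'err',(t-p).round(1))
    for i in range(30):
        e=t-p; rv=(Q.inv()*T).as_rotvec(degrees=True)
        L=np.linalg.norm(e); a=np.linalg.norm(rv)
        if L<.3 and a<.2: break
        st=e*min(1,mm/max(L,1e-9)); r=rv*min(1,deg/max(a,1e-9))
        loc=Q.inv().apply(st)
        print(i+1,np.round(np.r_[loc/120,r/180],3).tolist())
        p=p+st; Q=Q*R.from_rotvec(r,degrees=True)
E
python3 - <<'E'
from h import *
plan(442.9,-122.4,150,-96)
p=cv2.imread('pics/top0.png'); m=camera_model('top'); g=p.max(2)
for n,(x,y) in {'yb':(321,152),'gb':(221,141)}.items():
    k=np.zeros(g.shape,np.uint8); k[y-20:y+20,x-20:x+20]=(g<115)[y-20:y+20,x-20:x+20]
    _,l,st,c=cv2.connectedComponentsWithStats(k,connectivity=4); i=l[y,x]; ys,xs=np.where(l==i)
    W=np.array([onz(m,a,b,5)[:2] for a,b in zip(xs,ys)]); print(n,len(xs),W.mean(0),cv2.minAreaRect(W.astype(np.float32)))
E
```

```text
clk 0.10 pos [146.5 529.9 240.2] ori [-90.1   0.  -15.5] F [0.2 0.3 0.4] w 0.998 err [ 296.4 -652.3  -90.2]
1 [0.292, 0.058, -0.349, 0.0, 0.056, 0.0]
2 [0.348, 0.057, -0.293, 0.0, 0.056, 0.0]
3 [0.393, 0.057, -0.228, 0.0, 0.056, 0.0]
4 [0.427, 0.057, -0.156, 0.0, 0.056, 0.0]
5 [0.448, 0.057, -0.08, 0.0, 0.056, 0.0]
6 [0.455, 0.057, -0.001, 0.0, 0.056, 0.0]
7 [0.448, 0.057, 0.078, 0.0, 0.056, 0.0]
8 [0.428, 0.057, 0.155, 0.0, 0.056, 0.0]
9 [0.394, 0.057, 0.227, 0.0, 0.003, 0.0]
10 [0.392, 0.057, 0.23, 0.0, 0.0, 0.0]
11 [0.392, 0.057, 0.23, 0.0, 0.0, 0.0]
12 [0.392, 0.057, 0.23, 0.0, 0.0, 0.0]
13 [0.392, 0.057, 0.23, 0.0, 0.0, 0.0]
14 [0.051, 0.007, 0.03, 0.0, 0.0, 0.0]
yb 831 [616.41990568 -85.87305645] ((616.34228515625, -85.8330078125), (61.41634750366211, 65.88077545166016), 83.96013641357422)
gb 858 [642.26940791 134.796547  ] ((642.1838989257812, 134.75975036621094), (66.97720336914062, 62.817344665527344), 82.94200897216797)
```

```bash
python3 -m creep '[[0.29,0,-0.35,0,0.056,0,1],[0.35,0,-0.29,0,0.056,0,1],[0.39,0,-0.23,0,0.056,0,1],[0.43,0,-0.16,0,0.056,0,1],[0.45,0,-0.08,0,0.056,0,1]]' 20
python3 -c "
from h import *
plan(442.9,-122.4,170,-96)"
```

```text
clock: 0.72
position: [257.3, 274.1, 238.8]
orientation: [-90.1, -0.1, -67.1]
force: [1.1, 0.5, 1.0]
width: 0.998
clk 0.72 pos [257.3 274.1 238.8] ori [-90.1  -0.1 -67.1] F [1.1 0.5 1. ] w 0.998 err [ 185.6 -396.5  -68.8]
1 [0.452, 0.072, 0.017, 0.0, 0.056, 0.0]
2 [0.442, 0.072, 0.096, 0.0, 0.056, 0.0]
3 [0.419, 0.071, 0.171, 0.0, 0.049, 0.0]
4 [0.388, 0.071, 0.234, -0.0, 0.0, 0.0]
5 [0.388, 0.071, 0.234, 0.0, 0.0, -0.0]
6 [0.388, 0.071, 0.234, 0.0, 0.0, 0.0]
7 [0.388, 0.071, 0.234, -0.0, 0.0, 0.0]
8 [0.388, 0.071, 0.234, -0.0, 0.0, 0.0]
9 [0.023, 0.004, 0.014, 0.0, 0.0, -0.0]
```

```bash
python3 -m creep '[[0.45,0.07,0.02,0,0.056,0,1],[0.44,0.07,0.1,0,0.056,0,1],[0.42,0.07,0.17,0,0.049,0,1],[0.39,0.07,0.23,0,0,0,1],[0.39,0.07,0.23,0,0,0,1]]'
python3 -c "
from h import *
plan(442.9,-122.4,150,-96)"
```

```text
clock: 1.35
position: [371.1, 18.5, 197.0]
orientation: [-89.8, -0.0, -97.2]
force: [1.6, 0.8, 0.4]
width: 1.006
clk 1.35 pos [371.1  18.5 197. ] ori [-89.8  -0.  -97.2] F [1.6 0.8 0.4] w 1.006 err [  71.8 -140.9  -47. ]
1 [0.363, 0.132, 0.246, -0.001, -0.007, 0.0]
2 [0.368, 0.131, 0.239, -0.0, -0.0, 0.0]
3 [0.368, 0.131, 0.239, 0.0, -0.0, -0.0]
```

```bash
python3 -m creep '[[0.37,0.1,0.24,0,-0.007,0,1],[0.37,0.13,0.24,0,0,0,1],[0.37,0.13,0.24,0,0,0,1],[0.03,0.01,0.03,0,0,0,1],[0,0,0,0,0,0,0.75]]'
python3 - <<'E'
from h import *
plan(442.9,-122.4,37,-96)
m=camera_model('wrist'); np.save('wT.npy',m['T']); print({k:m[k] for k in m if k!='T'},m['T'].round(2))
p,d=capture('wrist'); cv2.imwrite('pics/w1.png',p[:,:,::-1]); np.save('w1.npy',d)
E
```

```text
clock: 1.98
position: [447.1, -135.4, 150.5]
orientation: [-89.9, -0.0, -96.2]
force: [0.2, -0.2, 0.5]
width: 0.933
clk 1.98 pos [ 447.1 -135.4  150.5] ori [-89.9  -0.  -96.2] F [ 0.2 -0.2  0.5] w 0.933 err [  -4.2   13.  -113.5]
1 [-0.05, 0.455, -0.023, -0.001, -0.001, 0.0]
2 [-0.05, 0.455, -0.022, 0.0, 0.0, 0.0]
3 [-0.004, 0.036, -0.002, 0.0, 0.0, 0.0]
{'fx': 325.19226210127806, 'fy': 325.19226210127806, 'cx': 281.77237112179733, 'cy': 205.64497398617053} [[ 9.9000e-01  1.0000e-01  3.0000e-02  4.5428e+02]
 [-1.1000e-01  9.6000e-01  2.7000e-01 -6.0440e+01]
 [ 0.0000e+00 -2.7000e-01  9.6000e-01  2.9427e+02]
 [ 0.0000e+00  0.0000e+00  0.0000e+00  1.0000e+00]]
```

View pics/w1.png

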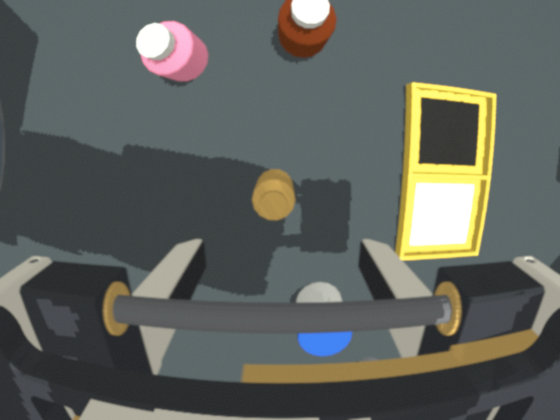

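```bash
cat >> h.py <<'E'
def fishP(m,d):
    H,W=d.shape; v,u=np.mgrid[0:H,0:W].astype(float)
    a=(u-m['cx'])/m['fx']; b=(v-m['cy'])/m['fy']; th=np.hypot(a,b)+1e-9
    t=np.tan(np.minimum(th,1.5)); X=a/th*t; Y=b/th*t
    return np.stack([X*d,-Y*d,-d],-1)@m['T'][:3,:3].T+m['T'][:3,3]
def fisho(m,u,v,z):
    a=(u-m['cx'])/m['fx']; b=(v-m['cy'])/m['fy']; th=np.hypot(a,b)+1e-9; t=np.tan(th)
    r=m['T'][:3,:3]@np.array([a/th*t,-b/th*t,-1]); o=m['T'][:3,3]; return o+r*(z-o[2])/r[2]
def circ(q):
    A=np.c_[2*q[:,:2],np.ones(len(q))]; s=np.linalg.lstsq(A,(q[:,:2]**2).sum(1),rcond=None)[0]
    return s[:2].round(1),round(float(np.sqrt(s[2]+s[0]**2+s[1]**2)),1)
E
python3 - <<'E'
from h import *
m=camera_model('wrist'); m['T']=np.load('wT.npy'); d=np.load('w1.npy'); P=fishP(m,d)
q=P[:300].reshape(-1,3)
def near(c,r,z0,z1): return q[(np.hypot(q[:,0]-c[0],q[:,1]-c[1])<r)&(q[:,2]>z0)&(q[:,2]<z1)]
for n,c,z0,z1 in [('brass top',(443,-122),62,70),('brass mid',(443,-122),46,52),('brass side',(443,-122),8,44),('amber side',(482,14),8,50),('pink side',(375,7),8,50)]:
    k=near(c,30,z0,z1)
    if len(k): print(n,len(k),k.mean(0).round(1),((k.min(0)+k.max(0))/2).round(1),(k.max(0)-k.min(0)).round(1),circ(k) if 'side' in n else '')
k=q[(q[:,0]>540)&(q[:,0]<690)&(q[:,1]>-240)&(q[:,1]<-20)&(q[:,2]>10)&(q[:,2]<24)]
print(len(k),cv2.minAreaRect(k[:,:2].astype(np.float32)),k[:,2].mean())
print('table',P[150,100].round(1),P[250,230].round(1))
E
```

```text
brass top 618 [ 441.  -123.5   65.7] [ 441.  -124.    65.1] [20.3 20.7  6. ] 
brass mid 753 [ 441.7 -119.7   49.3] [ 440.9 -124.    49. ] [33.2 33.3  5.7] 
brass side 266 [ 443.5 -110.3   27.2] [ 442.1 -116.1   26.1] [31.1 18.1 35.7] (array([ 440.9, -124.1]), 16.7)
amber side 469 [474.6  -4.9  30.8] [479.8   1.9  29.1] [40.6 24.3 41.8] (array([481.1,  12.1]), 21.6)
pink side 683 [386.8  -5.9  30.9] [379.7   1.5  29. ] [31.1 37.  41.9] (array([373.1,   5.2]), 21.6)
3037 ((611.6403198242188, -127.4643783569336), (170.2412567138672, 96.40869903564453), 84.16991424560547) 14.601512791039323
table [270.2 -66.1   0.4] [ 389.6 -184.2   -1.3]
```

The wrist picture shows the brass weight at about (273,195) and the yellow tray at right; the wrist and top measurements agree within 2 mm.

```bash
python3 -m creep '[[-0.09,0.1,-0.02,0,0,0,0.75],[0,0.42,0,0,0,0,0.75],[0,0.3,0,0,0,0,0.75],[0,0,0,0,0,0,0.75],[0,0,0,0,0,0,0.75]]'
python3 -c "
from h import *
plan(441.5,-123.5,39,-96)"
```

```text
clock: 2.65
position: [445.2, -117.8, 51.3]
orientation: [-89.7, -0.0, -95.8]
force: [0.6, 0.2, -0.3]
width: 0.752
clk 2.65 pos [ 445.2 -117.8   51.3] ori [-89.7  -0.  -95.8] F [ 0.6  0.2 -0.3] w 0.752 err [ -3.7  -5.7 -12.3]
1 [0.05, 0.102, -0.027, -0.001, 0.001, 0.0]
```

```bash
python3 -m creep '[[0.047,0.1,-0.03,0,0,0,0.75],[0,0,0,0,0,0,0.75],[0,0,0,0,0,0,0.75],[0,0,0,0,0,0,0.75],[0,0,0,0,0,0,0.75]]'
python3 -c "
from h import *
plan(441.5,-123.5,39,-96)"
```

```text
clock: 3.28
position: [442.2, -123.7, 41.3]
orientation: [-89.5, -0.1, -95.8]
force: [0.3, -0.1, 0.5]
width: 0.752
clk 3.27 pos [ 442.2 -123.7   41.3] ori [-89.5  -0.1 -95.8] F [ 0.3 -0.1  0.5] w 0.752 err [-0.7  0.2 -2.3]
1 [-0.001, 0.019, -0.006, -0.003, 0.001, 0.001]
```

```bash
python3 -m creep '[[0,0.02,-0.006,-0.003,0,0,0.75],[0,0,0,0,0,0,0],[0,0,0,0,0,0,0],[0,0,0,0,0,0,0],[0,0,0,0,0,0,0]]' 30
python3 -c "
from h import *
plan(441.5,-123.5,39,-96)"
```

```text
clock: 3.9
position: [441.5, -123.6, 38.7]
orientation: [-90.0, -0.1, -95.8]
force: [1.1, 0.4, 0.5]
width: 0.37
clk 3.90 pos [ 441.5 -123.6   38.7] ori [-90.   -0.1 -95.8] F [1.1 0.4 0.5] w 0.370 err [-0.   0.1  0.3]
1 [-0.001, -0.002, -0.001, 0.0, 0.001, 0.001]
```

```bash
python3 -m creep '[[0,0,0,0,0,0,0],[0,-0.1,0,0,0,0,0],[0,-0.25,0,0,0,0,0],[0,-0.15,0,0,0,0,0],[0,0,0,0,0,0,0]]' 30
python3 -c "
from h import *
plan(615.8,-86,90,-96)"
```

```text
clock: 4.53
position: [440.9, -123.2, 101.6]
orientation: [-90.1, -0.1, -95.8]
force: [-0.3, -0.5, -3.5]
width: 0.357
clk 4.53 pos [ 440.9 -123.2  101.6] ori [-90.1  -0.1 -95.8] F [-0.3 -0.5 -3.5] w 0.357 err [174.9  37.2 -11.6]
1 [-0.14, 0.029, 0.435, 0.001, 0.001, 0.0]
2 [-0.141, 0.03, 0.435, 0.0, -0.0, -0.0]
3 [-0.141, 0.03, 0.435, 0.0, 0.0, 0.0]
4 [-0.037, 0.008, 0.113, 0.0, 0.0, 0.0]
```

```bash
python3 -m creep '[[-0.11,0,0.33,0,0,0,0],[-0.14,0,0.43,0,0,0,0],[-0.14,0,0.43,0,0,0,0],[-0.08,0,0.25,0,0,0,0],[0,0,0,0,0,0,0]]'
python3 - <<'E'
from h import *
plan(615.8,-86,65,-96)
m=camera_model('wrist'); np.save('wT.npy',m['T'])
p,d=capture('wrist'); cv2.imwrite('pics/w2.png',p[:,:,::-1]); np.save('w2.npy',d)
plan(615.8,-86,65,-96)
E
```

```text
clock: 5.15
position: [621.2, -82.9, 97.1]
orientation: [-90.4, -0.0, -95.9]
force: [0.1, -0.0, -4.2]
width: 0.361
clk 5.15 pos [621.2 -82.9  97.1] ori [-90.4  -0.  -95.9] F [ 0.1 -0.  -4.2] w 0.361 err [ -5.4  -3.1 -32.1]
1 [0.03, 0.268, -0.04, 0.002, 0.001, 0.0]
clk 5.20 pos [620.  -83.1  96.9] ori [-90.5  -0.  -95.9] F [-1.   0.8 -3. ] w 0.357 err [ -4.2  -2.9 -31.9]
1 [0.027, 0.266, -0.03, 0.003, 0.001, 0.0]
```

View pics/w2.png

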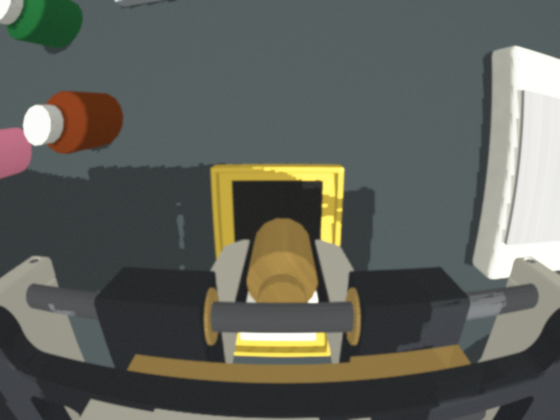

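The brass weight is held upright at (283,265), above the black pad at (278,210).

```bash
cat >> h.py <<'E'
def meas(fT,fd,rect=None,side=None):
    m=camera_model('wrist'); m['T']=np.load(fT); P=fishP(m,np.load(fd)); q=P.reshape(-1,3)
    if rect:
        x0,x1,y0,y1=rect; k=q[(q[:,0]>x0)&(q[:,0]<x1)&(q[:,1]>y0)&(q[:,1]<y1)&(q[:,2]>10)&(q[:,2]<22)]
        return k
    c,r,z0,z1=side; return q[(np.hypot(q[:,0]-c[0],q[:,1]-c[1])<r)&(q[:,2]>z0)&(q[:,2]<z1)]
E
python3 - <<'E'
from h import *
s=meas('wT.npy','w2.npy',side=((621,-83),20,64,98)); print('held',len(s),circ(s),s.min(0),s.max(0))
k=meas('wT.npy','w2.npy',rect=(540,700,-90,-20)); r=cv2.minAreaRect(k[:,:2].astype(np.float32)); print(len(k),r)
# end wall (+y side) line
m=camera_model('wrist'); m['T']=np.load('wT.npy')
for u,v in [(212,165),(343,165),(340,250),(214,250)]: print((u,v),fisho(m,u,v,16).round(1))
for u,v in [(233,181),(321,181),(321,240)]: print((u,v),fisho(m,u,v,5).round(1))
E
```

```text
held 1476 (array([620.4, -84.8]), 18.1) [603.3234684  -83.69094516  64.0486943 ] [639.81915763 -65.78783106  97.99960175]
1534 ((618.002685546875, -67.77654266357422), (51.57591247558594, 96.06116485595703), 85.37980651855469)
(212, 165) [575.  -36.8  16. ]
(343, 165) [667.1 -46.1  16. ]
(340, 250) [ 661.7 -110.7   16. ]
(214, 250) [ 566.  -101.5   16. ]
(233, 181) [586.5 -52.    5. ]
(321, 181) [651.7 -58.5   5. ]
(321, 240) [ 648.6 -105.5    5. ]
```

```bash
python3 -m creep '[[0.02,0.1,-0.03,0.003,0,0,0],[0,0.2,0,0,0,0,0],[0,0.08,0,0,0,0,0],[0,0,0,0,0,0,0],[0,0,0,0,0,0,0]]'
python3 -c "
from h import *
plan(616,-85.2,44.5,-96)"
```

```text
clock: 5.82
position: [611.7, -86.1, 49.7]
orientation: [-90.2, -0.0, -96.0]
force: [-0.6, -0.1, -2.5]
width: 0.357
clk 5.83 pos [611.7 -86.1  49.7] ori [-90.2  -0.  -96. ] F [-0.6 -0.1 -2.5] w 0.357 err [ 4.3  0.9 -5.2]
1 [-0.011, 0.043, 0.035, 0.001, 0.0, 0.0]
```

```bash
python3 -m creep '[[-0.01,0.01,0.035,0.001,0,0,0],[0,0.01,0,0,0,0,0],[0,0,0,0,0,0,0],[0,0,0,0,0,0,0],[0,0,0,0,0,0,0]]'
python3 -c "
from h import *
plan(616,-85.2,44,-96)"
```

```text
clock: 6.45
position: [617.1, -85.4, 48.6]
orientation: [-89.9, -0.1, -96.0]
force: [-0.4, 0.1, -3.2]
width: 0.36
clk 6.45 pos [617.1 -85.4  48.6] ori [-89.9  -0.1 -96. ] F [-0.4  0.1 -3.2] w 0.360 err [-1.1  0.2 -4.6]
1 [-0.001, 0.039, -0.009, -0.001, 0.0, 0.0]
```

```bash
python3 -m creep '[[0,0.02,-0.008,0,0,0,0],[0,0.01,0,0,0,0,0],[0,0.01,0,0,0,0,0],[0,0,0,0,0,0,0],[0,0,0,0,0,0,0]]'
python3 -c "
from h import *
plan(616,-85.2,43.5,-96)"
```

```text
clock: 7.08
position: [616.1, -85.3, 43.8]
orientation: [-89.9, -0.1, -96.0]
force: [-0.7, -0.2, -1.4]
width: 0.356
clk 7.08 pos [616.1 -85.3  43.8] ori [-89.9  -0.1 -96. ] F [-0.7 -0.2 -1.4] w 0.356 err [-0.1  0.1 -0.3]
1 [-0.001, 0.003, -0.001, -0.001, 0.0, 0.0]
```

```bash
python3 -m creep '[[0,0.006,0,0,0,0,0],[0,0.004,0,0,0,0,0],[0,0,0,0,0,0,0],[0,0,0,0,0,0,0],[0,0,0,0,0,0,0]]'
python3 -c "
from h import *
plan(616,-85.2,43.5,-96)"
```

```text
clock: 7.7
position: [616.1, -85.3, 43.8]
orientation: [-89.9, -0.1, -96.0]
force: [-0.6, -0.0, 1.1]
width: 0.358
clk 7.70 pos [616.1 -85.3  43.8] ori [-89.9  -0.1 -96. ] F [-0.6 -0.   1.1] w 0.358 err [-0.1  0.1 -0.3]
1 [-0.001, 0.002, -0.001, -0.001, 0.0, 0.0]
```

Seated (force now upward). Open slowly and rise.

```bash
python3 -m creep '[[0,0,0,0,0,0,0.4],[0,0,0,0,0,0,0.45],[0,0,0,0,0,0,0.55],[0,0,0,0,0,0,0.65],[0,0,0,0,0,0,0.65]]'
python3 -m creep '[[0,-0.2,0,0,0,0,0.65],[0,-0.4,0,0,0,0,0.65],[0,-0.5,0,0,0,0,0.65],[0,-0.2,0,0,0,0,0.65],[0,0,0,0,0,0,0.8]]'
python3 - <<'E'
from h import *
plan(462,230,170,-96)
for n in ['top']:
    p,d=capture(n); cv2.imwrite('pics/t2.png',p[:,:,::-1])
m=camera_model('wrist'); np.save('wT.npy',m['T'])
p,d=capture('wrist'); cv2.imwrite('pics/w3.png',p[:,:,::-1]); np.save('w3.npy',d)
s=meas('wT.npy','w3.npy',side=((616,-85),22,12,48)); print('placed',len(s),circ(s))
for a,b in [(62,75),(50,57)]:
    s=meas('wT.npy','w3.npy',side=((616,-85),25,a,b)); print(len(s),(s.min(0)+s.max(0))/2,s.max(0)-s.min(0))
k=meas('wT.npy','w3.npy',rect=(540,700,-240,-20)); print(cv2.minAreaRect(k[:,:2].astype(np.float32)))
E
```

```text
clock: 8.32
position: [616.9, -85.5, 44.0]
orientation: [-89.8, -0.1, -96.0]
force: [0.7, 0.1, -0.5]
width: 0.647
clock: 8.95
position: [615.9, -85.2, 204.0]
orientation: [-89.8, -0.1, -96.0]
force: [0.3, 0.5, -0.7]
width: 0.716
clk 8.95 pos [615.9 -85.2 204. ] ori [-89.8  -0.1 -96. ] F [ 0.3  0.5 -0.7] w 0.716 err [-153.9  315.2  -34. ]
1 [-0.387, 0.043, -0.242, -0.001, 0.0, 0.0]
2 [-0.387, 0.044, -0.242, -0.0, -0.0, 0.0]
3 [-0.387, 0.044, -0.242, -0.0, 0.0, 0.0]
4 [-0.387, 0.044, -0.242, 0.0, 0.0, -0.0]
5 [-0.387, 0.044, -0.242, 0.0, 0.0, 0.0]
6 [-0.387, 0.044, -0.242, -0.0, 0.0, 0.0]
7 [-0.158, 0.018, -0.099, -0.0, 0.0, 0.0]
placed 199 (array([615.3, -85.7]), 16.7)
447 [615.26872529 -85.30958181  67.42031181] [20.10351663 20.42647984 10.36025472]
540 [615.31379023 -85.2616979   53.44088973] [33.33049599 32.93587223  6.86686629]
((612.1048583984375, -127.8055648803711), (170.51449584960938, 95.94283294677734), 84.23336791992188)
```

View pics/w3.png

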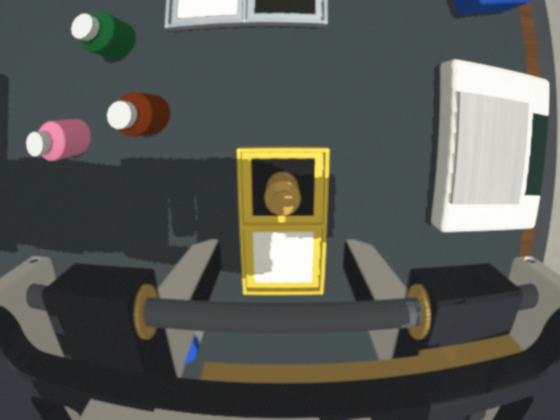

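The brass weight stands at (283,193) on the black pad, about 1.5 mm from its centre. On to the crucible.

```bash
python3 -m creep '[[-0.33,0.02,-0.2,0,0,0,0.85],[-0.4,0.04,-0.25,0,0,0,0.85],[-0.4,0.04,-0.25,0,0,0,0.85],[-0.4,0.04,-0.25,0,0,0,0.85],[-0.39,0.04,-0.24,0,0,0,0.85]]'
python3 -c "
from h import *
plan(462,229,140,-96)"
```

```text
clock: 9.68
position: [491.4, 162.6, 170.8]
orientation: [-90.7, -0.1, -96.3]
force: [1.5, 0.7, -0.1]
width: 0.847
clk 9.68 pos [491.4 162.6 170.8] ori [-90.7  -0.1 -96.3] F [ 1.5  0.7 -0.1] w 0.847 err [-29.4  66.4 -30.8]
1 [-0.365, 0.181, -0.21, 0.004, -0.002, 0.001]
2 [-0.159, 0.078, -0.091, -0.0, 0.0, -0.0]
```

```bash
python3 -m creep '[[-0.3,0.1,-0.17,0.004,-0.002,0,0.85],[-0.14,0.1,-0.08,0,0,0,0.85],[0,0.04,0,0,0,0,0.85],[0,0,0,0,0,0,0.85],[0,0,0,0,0,0,0.85]]'
python3 - <<'E'
from h import *
plan(462,230,140,-96)
m=camera_model('wrist'); np.save('wT.npy',m['T'])
p,d=capture('wrist'); cv2.imwrite('pics/w4.png',p[:,:,::-1]); np.save('w4.npy',d)
s=meas('wT.npy','w4.npy',side=((462,230),40,24,45)); s=s[np.hypot(s[:,0]-462,s[:,1]-230)>23]; print('side',len(s),circ(s))
s=meas('wT.npy','w4.npy',side=((462,230),40,46,54)); print(len(s),(s.min(0)+s.max(0))/2,s.max(0)-s.min(0))
E
```

```text
clock: 10.3
position: [462.3, 220.3, 135.6]
orientation: [-90.5, -0.4, -95.7]
force: [-0.3, -0.5, -0.0]
width: 0.847
clk 10.30 pos [462.3 220.3 135.6] ori [-90.5  -0.4 -95.7] F [-0.3 -0.5 -0. ] w 0.847 err [-0.3  9.7  4.4]
1 [-0.08, -0.037, -0.011, 0.003, 0.001, 0.002]
side 245 (array([461. , 230.2]), 24.2)
1002 [461.02136649 229.40891505  49.11416075] [49.60817426 49.9550806   6.16673797]
```

View pics/w4.png

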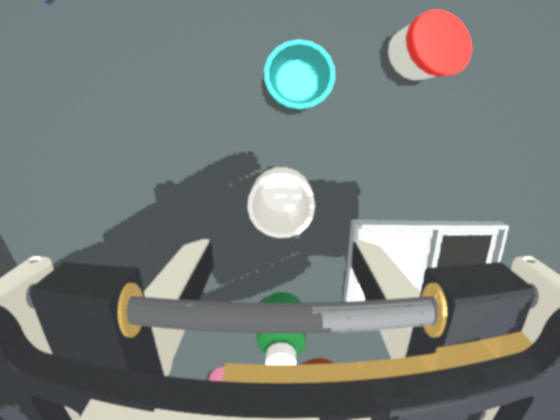

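The crucible is at (281,203), turquoise cup beyond it; measured at (461, 229.6).

```bash
python3 -m creep '[[-0.08,0.1,0,0.002,0.001,0.002,0.85],[0,0.4,0,0,0,0,0.85],[0,0.2,0,0,0,0,0.85],[0,0,0,0,0,0,0.85],[0,0,0,0,0,0,0.85]]'
python3 -c "
from h import *
plan(461,229.6,39,-96)"
```

```text
clock: 10.98
position: [465.0, 230.6, 49.3]
orientation: [-89.9, 0.1, -96.1]
force: [0.2, 0.8, 1.0]
width: 0.85
clk 10.97 pos [465.  230.6  49.3] ori [-89.9   0.1 -96.1] F [0.2 0.8 1. ] w 0.850 err [ -4.   -1.  -10.3]
1 [0.012, 0.086, -0.033, -0.001, -0.001, -0.001]
```

```bash
python3 -m creep '[[0.01,0.08,-0.033,0,0,0,0.85],[0,0,0,0,0,0,0.7],[0,0,0,0,0,0,0.65],[0,0,0,0,0,0,0.65],[0,0,0,0,0,0,0.65]]' 8
python3 -c "
from h import *
plan(461,229.6,39,-96)"
```

```text
clock: 11.6
position: [461.9, 230.3, 41.2]
orientation: [-89.7, 0.2, -96.1]
force: [-0.2, -0.8, -0.4]
width: 0.649
clk 11.60 pos [461.9 230.3  41.2] ori [-89.7   0.2 -96.1] F [-0.2 -0.8 -0.4] w 0.649 err [-0.9 -0.7 -2.2]
1 [0.007, 0.019, -0.007, -0.002, -0.001, -0.001]
```

```bash
python3 -m creep '[[0.007,0.018,-0.007,-0.002,-0.001,0,0.65],[0,0,0,0,0,0,0.4],[0,0,0,0,0,0,0.3],[0,0,0,0,0,0,0.3],[0,0,0,0,0,0,0.3]]' 12
python3 -m creep '[[0,0,0,0,0,0,0.3],[0,-0.1,0,0,0,0,0.3],[0,-0.25,0,0,0,0,0.3],[0,-0.3,0,0,0,0,0.3],[0,0,0,0,0,0,0.3]]'
python3 -c "
from h import *
plan(607.9,-169.1,130,-96)"
```

```text
clock: 12.22
position: [461.0, 229.6, 39.1]
orientation: [-90.1, 0.3, -95.9]
force: [0.7, 0.9, 0.1]
width: 0.544
clock: 12.85
position: [460.9, 229.1, 120.9]
orientation: [-90.1, 0.2, -95.9]
force: [-0.2, 0.5, -1.0]
width: 0.547
clk 12.85 pos [460.9 229.1 120.9] ori [-90.1   0.2 -95.9] F [-0.2  0.5 -1. ] w 0.547 err [ 147.  -398.2    9.1]
1 [0.411, -0.012, 0.202, 0.0, 0.0, -0.001]
2 [0.411, -0.01, 0.203, 0.0, -0.0, 0.0]
3 [0.411, -0.01, 0.203, 0.0, 0.0, 0.0]
4 [0.411, -0.01, 0.203, 0.0, 0.0, 0.0]
5 [0.411, -0.01, 0.203, 0.0, 0.0, 0.0]
6 [0.411, -0.01, 0.203, 0.0, 0.0, 0.0]
7 [0.411, -0.01, 0.203, 0.0, 0.0, 0.0]
8 [0.296, -0.007, 0.146, 0.0, 0.0, 0.0]
```

```bash
python3 -m creep '[[0.2,-0.2,0.1,0,0,0,0.3],[0.35,-0.15,0.17,0,0,0,0.3],[0.4,-0.02,0.2,0,0,0,0.3],[0.4,0,0.2,0,0,0,0.3],[0.4,0,0.2,0,0,0,0.3]]'
python3 -c "
from h import *
plan(607.9,-169.1,130,-96)"
```

```text
clock: 13.48
position: [543.1, 5.5, 163.5]
orientation: [-90.2, 0.2, -95.6]
force: [0.4, 0.9, -1.1]
width: 0.544
clk 13.47 pos [543.1   5.5 163.5] ori [-90.2   0.2 -95.6] F [ 0.4  0.9 -1.1] w 0.544 err [  64.8 -174.6  -33.5]
1 [0.406, 0.079, 0.198, 0.001, 0.002, -0.001]
2 [0.404, 0.081, 0.2, -0.0, 0.0, -0.0]
3 [0.404, 0.081, 0.2, -0.0, 0.0, -0.0]
4 [0.178, 0.036, 0.088, -0.0, 0.0, -0.0]
```

```bash
python3 -m creep '[[0.4,0,0.2,0,0.002,-0.001,0.3],[0.4,0,0.2,0,0,0,0.3],[0.38,0.03,0.18,0,0,0,0.3],[0.12,0.03,0.06,0,0,0,0.3],[0,0,0,0,0,0,0.3]]'
python3 -c "
from h import *
plan(607.9,-169.1,70,-96)"
```

```text
clock: 14.1
position: [603.1, -165.3, 151.1]
orientation: [-90.6, 0.1, -96.2]
force: [0.4, -0.7, -1.1]
width: 0.543
clk 14.10 pos [ 603.1 -165.3  151.1] ori [-90.6   0.1 -96.2] F [ 0.4 -0.7 -1.1] w 0.543 err [  4.8  -3.8 -81.1]
1 [0.019, 0.457, 0.034, 0.003, -0.001, -0.0]
2 [0.009, 0.219, 0.014, 0.0, -0.0, 0.0]
```

```bash
python3 -m creep '[[0.01,0.1,0.03,0.003,-0.001,0,0.3],[0,0.3,0,0,0,0,0.3],[0,0.2,0,0,0,0,0.3],[0,0,0,0,0,0,0.3],[0,0,0,0,0,0,0.3]]'
python3 - <<'E'
from h import *
plan(607.9,-169.1,60,-96)
m=camera_model('wrist'); np.save('wT.npy',m['T'])
p,d=capture('wrist'); cv2.imwrite('pics/w5.png',p[:,:,::-1]); np.save('w5.npy',d)
plan(607.9,-169.1,60,-96)
E
```

```text
clock: 14.72
position: [605.9, -160.5, 76.2]
orientation: [-90.0, 0.1, -95.6]
force: [0.3, -0.1, -0.6]
width: 0.547
clk 14.72 pos [ 605.9 -160.5   76.2] ori [-90.    0.1 -95.6] F [ 0.3 -0.1 -0.6] w 0.547 err [  2.   -8.6 -16.2]
1 [0.07, 0.135, 0.024, 0.0, 0.002, -0.001]
clk 14.78 pos [ 605.9 -160.5   76.2] ori [-90.    0.1 -95.6] F [-0.1 -0.3 -1.1] w 0.544 err [  2.   -8.6 -16.2]
1 [0.07, 0.135, 0.024, 0.0, 0.002, -0.001]
```

View pics/w5.png

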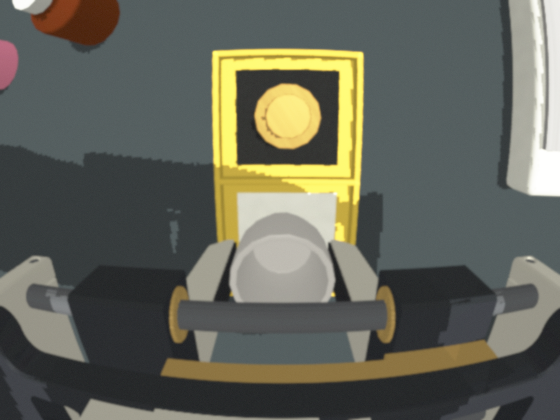

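The crucible is held at (283,265) over the white pad, and the brass weight is undisturbed at (288,117).

Run:
```python
from h import *
s=meas('wT.npy','w5.npy',side=((606,-160.5),28,58,86)); s=s[s[:,1]>-150]; print('held',len(s),circ(s))
m=camera_model('wrist'); m['T']=np.load('wT.npy')
k=meas('wT.npy','w5.npy',rect=(540,700,-130,-20)); k=k[np.hypot(k[:,0]-616,k[:,1]+86)>20]; print(cv2.minAreaRect(k[:,:2].astype(np.float32)))
for u,v in [(214,52),(362,53)]: print((u,v),fisho(m,u,v,16).round(1))
for u,v in [(236,70),(338,70),(338,165),(236,164),(237,193),(336,194)]: print((u,v),fisho(m,u,v,5).round(1))
```

```text
held 1574 (array([ 605.3, -159.9]), 24.1)
((615.8159790039062, -88.7200927734375), (92.27841186523438, 95.83587646484375), 83.97037506103516)
(214, 52) [574.5 -39.5  16. ]
(362, 53) [666.9 -48.6  16. ]
(236, 70) [585.9 -51.6   5. ]
(338, 70) [652.4 -57.7   5. ]
(338, 165) [ 647.2 -121.4    5. ]
(236, 164) [ 579.  -114.2    5. ]
(237, 193) [ 577.1 -134.2    5. ]
(336, 194) [ 644.6 -141.4    5. ]
```

```bash
python3 -m creep '[[0.072,0.05,0.024,0,0.002,0,0.3],[0,0.1,0,0,0,0,0.3],[0,0.03,0,0,0,0,0.3],[0,0,0,0,0,0,0.3],[0,0,0,0,0,0,0.3]]'
python3 -c "
from h import *
plan(607.9,-169.2,44.5,-96)"
```

```text
clock: 15.4
position: [608.7, -170.3, 54.6]
orientation: [-89.9, 0.1, -96.0]
force: [-0.4, 0.2, -1.1]
width: 0.543
clk 15.40 pos [ 608.7 -170.3   54.6] ori [-89.9   0.1 -96. ] F [-0.4  0.2 -1.1] w 0.543 err [ -0.8   1.1 -10.1]
1 [-0.008, 0.084, -0.008, -0.001, -0.0, -0.001]
```

```bash
python3 -m creep '[[-0.008,0.03,-0.007,0,0,0,0.3],[0,0.03,0,0,0,0,0.3],[0,0.01,0,0,0,0,0.3],[0,0,0,0,0,0,0.3],[0,0,0,0,0,0,0.3]]'
python3 -c "
from h import *
plan(607.9,-169.2,44,-96)"
```

```text
clock: 16.02
position: [608.1, -169.0, 46.0]
orientation: [-89.8, 0.1, -96.0]
force: [0.1, 0.4, -0.0]
width: 0.542
clk 16.02 pos [ 608.1 -169.    46. ] ori [-89.8   0.1 -96. ] F [ 0.1  0.4 -0. ] w 0.542 err [-0.2 -0.2 -2. ]
1 [0.002, 0.016, -0.002, -0.001, -0.0, -0.001]
```

```bash
python3 -m creep '[[0,0.008,0,0,0,0,0.3],[0,0.004,0,0,0,0,0.3],[0,0.002,0,0,0,0,0.3],[0,0,0,0,0,0,0.3],[0,0,0,0,0,0,0.3]]'
python3 -c "
from h import *
plan(607.9,-169.2,44,-96)"
```

```text
clock: 16.65
position: [608.2, -169.1, 44.3]
orientation: [-89.8, 0.1, -96.0]
force: [0.6, -0.4, -0.1]
width: 0.548
clk 16.65 pos [ 608.2 -169.1   44.3] ori [-89.8   0.1 -96. ] F [ 0.6 -0.4 -0.1] w 0.548 err [-0.3 -0.1 -0.3]
1 [0.001, 0.002, -0.002, -0.001, -0.0, -0.001]
```

```bash
python3 -m creep '[[0,0.007,0,0,0,0,0.3],[0,0.003,0,0,0,0,0.3],[0,0,0,0,0,0,0.3],[0,0,0,0,0,0,0.3],[0,0,0,0,0,0,0.3]]'
python3 -c "
from h import *
plan(607.9,-169.2,44,-96)"
```

```text
clock: 17.27
position: [608.3, -169.2, 44.1]
orientation: [-89.8, 0.1, -96.0]
force: [-1.0, 0.4, 1.6]
width: 0.543
clk 17.27 pos [ 608.3 -169.2   44.1] ori [-89.8   0.1 -96. ] F [-1.   0.4  1.6] w 0.543 err [-0.4 -0.  -0.1]
1 [0.001, 0.001, -0.003, -0.001, -0.0, -0.001]
```

Contact. Release gently, rise.

```bash
python3 -m creep '[[0,0,0,0,0,0,0.57],[0,0,0,0,0,0,0.62],[0,0,0,0,0,0,0.7],[0,0,0,0,0,0,0.78],[0,0,0,0,0,0,0.78]]'
python3 -m creep '[[0,-0.15,0,0,0,0,0.78],[0,-0.4,0,0,0,0,0.78],[0,-0.5,0,0,0,0,0.78],[0,-0.3,0,0,0,0,0.78],[0,0,0,0,0,0,0.8]]'
python3 - <<'E'
from h import *
plan(482,13,200,-7)
m=camera_model('wrist'); np.save('wT.npy',m['T'])
p,d=capture('wrist'); cv2.imwrite('pics/w6.png',p[:,:,::-1]); np.save('w6.npy',d)
for c,a,b in [((607,-169),51,60),((616,-85),62,75)]:
    s=meas('wT.npy','w6.npy',side=(c,32,a,b)); print(len(s),(s.min(0)+s.max(0))/2,s.max(0)-s.min(0))
k=meas('wT.npy','w6.npy',rect=(540,700,-240,-20)); print(cv2.minAreaRect(k[:,:2].astype(np.float32)))
E
```

```text
clock: 17.9
position: [608.5, -169.3, 43.9]
orientation: [-89.8, 0.1, -96.0]
force: [-0.1, 0.1, 0.1]
width: 0.78
clock: 18.52
position: [608.0, -169.5, 216.1]
orientation: [-89.6, 0.0, -96.0]
force: [-0.5, 0.4, -0.8]
width: 0.794
clk 18.52 pos [ 608.  -169.5  216.1] ori [-89.6   0.  -96. ] F [-0.5  0.4 -0.8] w 0.794 err [-126.   182.5  -16.1]
1 [-0.347, 0.031, -0.298, -0.0, -0.056, 0.0]
2 [-0.393, 0.032, -0.233, -0.0, -0.056, 0.0]
3 [-0.428, 0.032, -0.161, -0.0, -0.056, 0.0]
4 [-0.449, 0.032, -0.085, -0.0, -0.056, 0.0]
5 [-0.019, 0.001, -0.0, -0.0, -0.056, 0.0]
6 [0.0, 0.0, 0.0, -0.0, -0.056, 0.0]
7 [0.0, 0.0, 0.0, -0.0, -0.056, 0.0]
8 [0.0, 0.0, 0.0, -0.0, -0.056, 0.0]
9 [0.0, 0.0, 0.0, -0.0, -0.05, 0.0]
576 [ 607.48650223 -169.09803619   53.70520549] [49.608729   49.5028574   5.29853511]
410 [615.5620868  -86.19971961  70.62798721] [19.75310504 19.05533919  4.21651206]
((611.94140625, -127.91812133789062), (170.30746459960938, 95.68167114257812), 84.11779022216797)
```

View pics/w6.png

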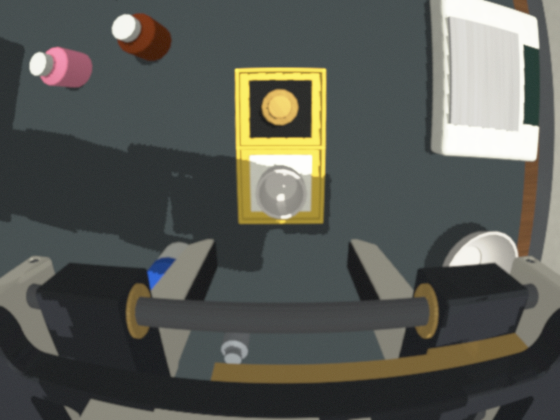

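Both yellow-tray items stand within about 1 mm of their pad centres ((281,107) and (281,190)). Next the amber bottle, turning to yaw -7.

```bash
python3 -m creep '[[-0.3,0,-0.25,0,-0.056,0,0.85],[-0.36,0,-0.22,0,-0.056,0,0.85],[-0.38,0,-0.15,0,-0.056,0,0.85],[-0.3,0,-0.06,0,-0.056,0,0.85],[0,0,0,0,-0.056,0,0.85]]'
python3 -c "
from h import *
plan(482,13,190,-7)"
```

```text
clock: 19.2
position: [494.4, -15.5, 209.3]
orientation: [-90.1, 0.3, -44.1]
force: [0.3, -1.2, -0.1]
width: 0.846
clk 19.20 pos [494.4 -15.5 209.3] ori [-90.1   0.3 -44.1] F [ 0.3 -1.2 -0.1] w 0.846 err [-12.4  28.5 -19.3]
1 [-0.239, 0.161, 0.098, -0.0, -0.056, -0.0]
2 [0.0, -0.0, -0.0, -0.0, -0.056, -0.0]
3 [0.0, 0.0, 0.0, -0.0, -0.056, -0.0]
4 [0.0, 0.0, 0.0, -0.0, -0.04, -0.0]
```

```bash
python3 -m creep '[[-0.22,0.1,0.09,0,-0.056,0,0.85],[0,0.05,0,0,-0.056,0,0.85],[0,0,0,0,-0.056,0,0.85],[0,0,0,0,-0.04,0,0.85],[0,0,0,0,0,0,0.85]]'
python3 - <<'E'
from h import *
plan(481.5,13,150,-7)
m=camera_model('wrist'); np.save('wT.npy',m['T'])
p,d=capture('wrist'); cv2.imwrite('pics/w7.png',p[:,:,::-1]); np.save('w7.npy',d)
s=meas('wT.npy','w7.npy',side=((482,13),27,10,50)); print('side',len(s),circ(s))
for a,b in [(78,90)]:
    s=meas('wT.npy','w7.npy',side=((482,13),32,a,b)); print(len(s),(s.min(0)+s.max(0))/2,s.max(0)-s.min(0))
k=meas('wT.npy','w7.npy',rect=(480,720,60,220)); print(cv2.minAreaRect(k[:,:2].astype(np.float32)))
E
```

```text
clock: 19.82
position: [478.7, 12.4, 186.4]
orientation: [-89.9, 0.8, -5.3]
force: [-0.3, 0.5, 0.7]
width: 0.849
clk 19.82 pos [478.7  12.4 186.4] ori [-89.9   0.8  -5.3] F [-0.3  0.5  0.7] w 0.849 err [  2.8   0.6 -36.4]
1 [0.027, 0.303, 0.006, -0.001, 0.009, -0.004]
side 296 (array([481.1,  12.1]), 21.8)
721 [480.83434071  12.06499172  80.9282321 ] [24.1633309  24.56253626  5.60586377]
((599.802978515625, 139.34230041503906), (95.44458770751953, 170.8603515625), 82.92715454101562)
```

View pics/w7.png

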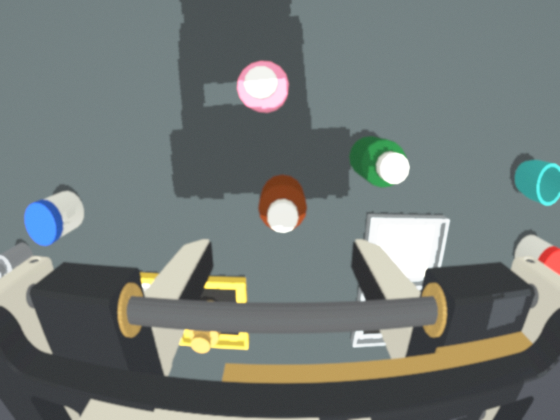

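Amber bottle at (282,200), pink above, green at (385,165); the wrist measurement gives (481.0, 12.1), matching the top camera to within 2 mm.

```bash
python3 -m creep '[[0.02,0.1,0,-0.001,0.009,-0.004,0.85],[0,0.3,0,0,0,0,0.85],[0,0.4,0,0,0,0,0.85],[0,0.2,0,0,0,0,0.85],[0,0,0,0,0,0,0.85]]'
python3 -c "
from h import *
plan(481,12.1,39,-7)"
```

```text
clock: 20.5
position: [480.5, 11.9, 62.6]
orientation: [-90.1, 0.1, -8.0]
force: [0.2, -1.0, 1.8]
width: 0.85
clk 20.50 pos [480.5  11.9  62.6] ori [-90.1   0.1  -8. ] F [ 0.2 -1.   1.8] w 0.850 err [  0.5   0.2 -23.6]
1 [0.004, 0.196, 0.002, 0.0, -0.006, -0.0]
```

```bash
python3 -m creep '[[0.004,0.1,0,0,-0.005,0,0.8],[0,0.09,0,0,0,0,0.7],[0,0,0,0,0,0,0.6],[0,0,0,0,0,0,0.55],[0,0,0,0,0,0,0.55]]' 15
python3 -c "
from h import *
plan(481,12.1,39,-7)"
```

```text
clock: 21.12
position: [482.4, 11.7, 40.8]
orientation: [-90.1, -0.1, -7.2]
force: [-0.4, 0.1, 0.4]
width: 0.551
clk 21.12 pos [482.4  11.7  40.8] ori [-90.1  -0.1  -7.2] F [-0.4  0.1  0.4] w 0.551 err [-1.4  0.4 -1.8]
1 [-0.012, 0.015, 0.002, 0.0, -0.001, 0.001]
```

```bash
python3 -m creep '[[-0.012,0.014,0.002,0,-0.001,0.001,0.55],[0,0,0,0,0,0,0.4],[0,0,0,0,0,0,0.2],[0,0,0,0,0,0,0.2],[0,0,0,0,0,0,0.2]]' 18
python3 -m creep '[[0,0,0,0,0,0,0.2],[0,-0.1,0,0,0,0,0.2],[0,-0.3,0,0,0,0,0.2],[0,-0.4,0,0,0,0,0.2],[0,-0.2,0,0,0,0,0.2]]'
python3 -c "
from h import *
plan(641,134.2,150,-7)"
```

```text
clock: 21.75
position: [481.2, 12.2, 39.4]
orientation: [-90.1, -0.0, -7.0]
force: [0.2, -0.1, -0.2]
width: 0.47
clock: 22.38
position: [480.0, 12.4, 163.4]
orientation: [-90.1, 0.2, -7.0]
force: [0.3, -0.1, -0.2]
width: 0.469
clk 22.38 pos [480.   12.4 163.4] ori [-90.1   0.2  -7. ] F [ 0.3 -0.1 -0.2] w 0.469 err [161.  121.8 -13.4]
1 [0.328, 0.029, 0.319, 0.0, -0.0, -0.001]
2 [0.328, 0.03, 0.318, -0.0, 0.0, 0.0]
3 [0.328, 0.03, 0.318, -0.0, 0.0, 0.0]
4 [0.223, 0.021, 0.216, -0.0, 0.0, 0.0]
```

```bash
python3 -m creep '[[0.2,0.01,0.2,0,0,0,0.2],[0.32,0.02,0.31,0,0,0,0.2],[0.32,0.03,0.31,0,0,0,0.2],[0.25,0.03,0.24,0,0,0,0.2],[0.06,0,0.06,0,0,0,0.2]]'
python3 -c "
from h import *
plan(641,134.2,90,-7)"
```

```text
clock: 23.0
position: [637.9, 131.8, 159.2]
orientation: [-90.0, -0.2, -7.1]
force: [0.1, -0.3, -2.1]
width: 0.467
clk 23.00 pos [637.9 131.8 159.2] ori [-90.   -0.2  -7.1] F [ 0.1 -0.3 -2.1] w 0.467 err [  3.1   2.4 -69.2]
1 [0.017, 0.458, 0.018, 0.0, -0.001, 0.001]
2 [0.005, 0.119, 0.005, 0.0, 0.0, 0.0]
```

```bash
python3 -m creep '[[0,0.1,0,0,0,0.001,0.2],[0,0.3,0,0,0,0,0.2],[0,0.2,0,0,0,0,0.2],[0,0.05,0,0,0,0,0.2],[0,0,0,0,0,0,0.2]]'
python3 - <<'E'
from h import *
plan(641,134.2,60,-7)
m=camera_model('wrist'); np.save('wT.npy',m['T'])
p,d=capture('wrist'); cv2.imwrite('pics/w8.png',p[:,:,::-1]); np.save('w8.npy',d)
s=ctrl.read_state()['position']
k=meas('wT.npy','w8.npy',side=(s[:2],26,s[2]-35,s[2]+13)); k=k[k[:,0]<s[0]-12]; print('held',len(k),circ(k))
k=meas('wT.npy','w8.npy',rect=(480,720,70,220));k=k[k[:,0]<600]; print(cv2.minAreaRect(k[:,:2].astype(np.float32)))
E
```

```text
clock: 23.62
position: [634.5, 128.8, 79.3]
orientation: [-90.1, 0.2, -7.2]
force: [0.6, -0.1, -1.0]
width: 0.467
clk 23.62 pos [634.5 128.8  79.3] ori [-90.1   0.2  -7.2] F [ 0.6 -0.1 -1. ] w 0.467 err [  6.5   5.4 -19.3]
1 [0.048, 0.16, 0.052, 0.001, -0.001, -0.001]
held 2167 (array([635.1, 128.1]), 22.3)
((560.5049438476562, 144.3238067626953), (95.79730224609375, 90.3418960571289), 83.44319915771484)
```

View pics/w8.png

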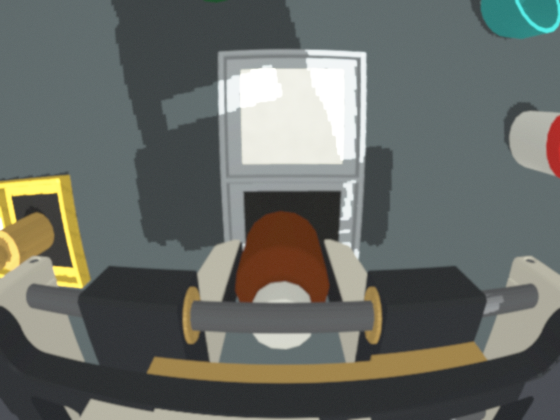

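The amber bottle is held at (283,260) over the grey tray's black pad; remaining shift about (6.4, 6.0) mm.

```bash
python3 -m creep '[[0.047,0.05,0.056,0,-0.001,-0.001,0.2],[0,0.12,0,0,0,0,0.2],[0,0.03,0,0,0,0,0.2],[0,0,0,0,0,0,0.2],[0,0,0,0,0,0,0.2]]'
python3 -c "
from h import *
plan(640.9,134.6,45.5,-7)"
```

```text
clock: 24.3
position: [642.3, 135.3, 55.6]
orientation: [-90.1, -0.2, -7.0]
force: [-0.1, 0.2, -1.4]
width: 0.47
clk 24.30 pos [642.3 135.3  55.6] ori [-90.1  -0.2  -7. ] F [-0.1  0.2 -1.4] w 0.470 err [ -1.4  -0.7 -10.1]
1 [-0.011, 0.084, -0.007, 0.0, -0.0, 0.001]
```

```bash
python3 -m creep '[[-0.011,0.03,-0.007,0,0,0.001,0.2],[0,0.03,0,0,0,0,0.2],[0,0.015,0,0,0,0,0.2],[0,0,0,0,0,0,0.2],[0,0,0,0,0,0,0.2]]'
python3 -c "
from h import *
plan(640.9,134.6,44.5,-7)"
```

```text
clock: 24.92
position: [641.0, 134.5, 46.4]
orientation: [-90.1, -0.0, -7.0]
force: [0.8, 0.5, -1.2]
width: 0.469
clk 24.93 pos [641.  134.5  46.4] ori [-90.1  -0.   -7. ] F [ 0.8  0.5 -1.2] w 0.469 err [-0.1  0.1 -1.9]
1 [-0.001, 0.016, 0.001, 0.0, -0.0, 0.0]
```

```bash
python3 -m creep '[[0,0.008,0,0,0,0,0.2],[0,0.005,0,0,0,0,0.2],[0,0.003,0,0,0,0,0.2],[0,0,0,0,0,0,0.2],[0,0,0,0,0,0,0.2]]'
python3 -m creep '[[0,0.004,0,0,0,0,0.2],[0,0.003,0,0,0,0,0.2],[0,0,0,0,0,0,0.2],[0,0,0,0,0,0,0.2],[0,0,0,0,0,0,0.2]]'
```

```text
clock: 25.55
position: [641.1, 134.5, 44.5]
orientation: [-90.1, -0.0, -7.0]
force: [0.3, -0.2, -1.4]
width: 0.47
clock: 26.18
position: [641.2, 134.5, 44.5]
orientation: [-90.1, -0.1, -7.0]
force: [-1.7, -0.8, 2.3]
width: 0.471
```

```bash
python3 -m creep '[[0,0,0,0,0,0,0.49],[0,0,0,0,0,0,0.54],[0,0,0,0,0,0,0.62],[0,0,0,0,0,0,0.7],[0,0,0,0,0,0,0.7]]'
python3 -m creep '[[0,-0.15,0,0,0,0,0.7],[0,-0.4,0,0,0,0,0.7],[0,-0.5,0,0,0,0,0.7],[0,-0.3,0,0,0,0,0.7],[0,0,0,0,0,0,0.85]]'
python3 - <<'E'
from h import *
plan(473,-250,200,-7)
m=camera_model('wrist'); np.save('wT.npy',m['T'])
p,d=capture('wrist'); cv2.imwrite('pics/w9.png',p[:,:,::-1]); np.save('w9.npy',d)
s=meas('wT.npy','w9.npy',side=((641,134),32,82,95)); print(len(s),(s.min(0)+s.max(0))/2,s.max(0)-s.min(0))
s=meas('wT.npy','w9.npy',side=((641,134),32,18,56)); print(len(s),circ(s))
k=meas('wT.npy','w9.npy',rect=(480,720,70,220)); print(cv2.minAreaRect(k[:,:2].astype(np.float32)))
E
```

```text
clock: 26.8
position: [641.5, 134.5, 44.2]
orientation: [-90.0, -0.1, -7.0]
force: [0.2, 0.1, -0.2]
width: 0.695
clock: 27.42
position: [641.4, 134.8, 216.5]
orientation: [-90.0, -0.3, -7.0]
force: [-0.5, -0.6, -0.1]
width: 0.765
clk 27.43 pos [641.4 134.8 216.5] ori [-90.   -0.3  -7. ] F [-0.5 -0.6 -0.1] w 0.765 err [-168.4 -384.8  -16.5]
1 [-0.131, 0.017, -0.439, -0.0, -0.0, 0.002]
2 [-0.131, 0.018, -0.439, -0.0, 0.0, -0.0]
3 [-0.131, 0.018, -0.439, 0.0, 0.0, 0.0]
4 [-0.131, 0.018, -0.439, -0.0, 0.0, 0.0]
5 [-0.131, 0.018, -0.439, 0.0, 0.0, 0.0]
6 [-0.131, 0.018, -0.439, -0.0, 0.0, 0.0]
7 [-0.131, 0.018, -0.439, 0.0, 0.0, 0.0]
8 [-0.084, 0.012, -0.282, -0.0, 0.0, 0.0]
618 [640.85890644 133.98082011  85.33368639] [24.21738778 24.11700473  6.41404393]
233 (array([640.9, 133.7]), 21.8)
((600.07275390625, 139.3061065673828), (95.61894226074219, 169.12925720214844), 83.17816162109375)
```

View pics/w9.png

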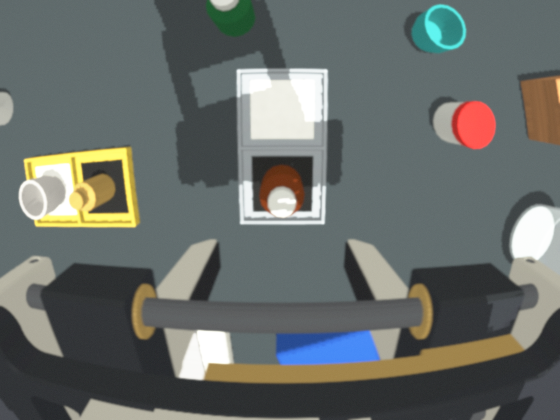

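The amber bottle stands upright at (282,192), under 1 mm from the pad centre. Next the blue-lidded jar.

```bash
python3 -m creep '[[-0.1,0,-0.33,0,0,0.002,0.85],[-0.14,0,-0.45,0,0,0,0.85],[-0.14,0,-0.46,0,0,0,0.85],[-0.14,0,-0.46,0,0,0,0.85],[-0.14,0,-0.46,0,0,0,0.85]]'
python3 -c "
from h import *
plan(473,-250,180,-7)"
```

```text
clock: 28.1
position: [525.5, -116.5, 210.1]
orientation: [-90.0, 0.7, -6.7]
force: [2.0, 0.1, 0.7]
width: 0.848
clk 28.10 pos [ 525.5 -116.5  210.1] ori [-90.    0.7  -6.7] F [2.  0.1 0.7] w 0.848 err [ -52.5 -133.5  -30.1]
1 [-0.113, 0.096, -0.434, 0.0, 0.002, -0.004]
2 [-0.112, 0.094, -0.434, 0.0, -0.0, -0.0]
3 [-0.075, 0.063, -0.289, 0.0, -0.0, -0.0]
```

```bash
python3 -m creep '[[-0.11,0.1,-0.41,0,0.002,-0.004,0.85],[-0.11,0.1,-0.41,0,0,0,0.85],[-0.06,0.05,-0.2,0,0,0,0.85],[0,0,0,0,0,0,0.85],[0,0,0,0,0,0,0.85]]'
python3 - <<'E'
from h import *
plan(473,-250,54,-7)
m=camera_model('wrist'); np.save('wT.npy',m['T'])
p,d=capture('wrist'); cv2.imwrite('pics/w10.png',p[:,:,::-1]); np.save('w10.npy',d)
s=meas('wT.npy','w10.npy',side=((473,-250),32,10,44)); print('side',len(s),circ(s))
s=meas('wT.npy','w10.npy',side=((473,-250),36,58,68)); print(len(s),(s.min(0)+s.max(0))/2,s.max(0)-s.min(0))
E
```

```text
clock: 28.72
position: [471.4, -238.5, 175.6]
orientation: [-89.8, 0.3, -7.3]
force: [-0.4, 0.4, -0.8]
width: 0.854
clk 28.73 pos [ 471.4 -238.5  175.6] ori [-89.8   0.3  -7.3] F [-0.4  0.4 -0.8] w 0.854 err [   1.6  -11.5 -121.6]
1 [0.014, 0.456, -0.043, -0.001, -0.002, -0.002]
2 [0.011, 0.456, -0.042, 0.0, -0.0, -0.0]
3 [0.002, 0.101, -0.009, 0.0, 0.0, 0.0]
side 266 (array([ 472.8, -252.1]), 23.8)
2629 [ 472.63714305 -251.50219699   60.89497055] [49.57561752 48.62562657  5.74250496]
```

View pics/w10.png

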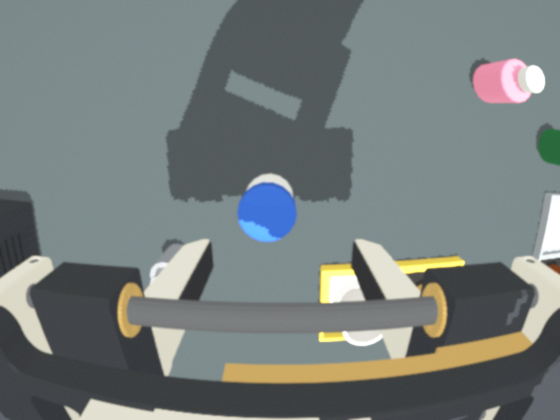

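The jar is at (268,205), steel weight at (165,265); measured at (472.7, -251.5).

```bash
python3 -m creep '[[0.015,0.1,-0.1,0,0,-0.002,0.85],[0,0.35,0,0,0,0,0.85],[0,0.35,0,0,0,0,0.85],[0,0.1,0,0,0,0,0.85],[0,0,0,0,0,0,0.85]]'
python3 -c "
from h import *
plan(472.7,-251.5,52,-7)"
```

```text
clock: 29.4
position: [474.0, -250.2, 64.2]
orientation: [-89.9, -0.2, -7.1]
force: [0.2, -0.3, 0.5]
width: 0.847
clk 29.40 pos [ 474.  -250.2   64.2] ori [-89.9  -0.2  -7.1] F [ 0.2 -0.3  0.5] w 0.847 err [ -1.3  -1.3 -12.2]
1 [-0.01, 0.101, -0.012, -0.0, -0.0, 0.001]
```

```bash
python3 -m creep '[[-0.01,0.09,-0.012,0,0,0.001,0.85],[0,0,0,0,0,0,0.75],[0,0,0,0,0,0,0.65],[0,0,0,0,0,0,0.65],[0,0,0,0,0,0,0.65]]' 18
python3 -c "
from h import *
plan(472.7,-251.5,52,-7)"
```

```text
clock: 30.02
position: [474.4, -252.6, 56.0]
orientation: [-90.1, -0.3, -7.0]
force: [0.1, -0.3, -1.0]
width: 0.649
clk 30.02 pos [ 474.4 -252.6   56. ] ori [-90.1  -0.3  -7. ] F [ 0.1 -0.3 -1. ] w 0.649 err [-1.7  1.1 -4. ]
1 [-0.015, 0.034, 0.008, 0.0, -0.0, 0.002]
```

```bash
python3 -m creep '[[-0.014,0.033,0.008,0,0,0.002,0.65],[0,0,0,0,0,0,0.65],[0,0,0,0,0,0,0.4],[0,0,0,0,0,0,0.3],[0,0,0,0,0,0,0.3]]' 18
python3 -c "
from h import *
plan(472.7,-251.5,52,-7)"
```

```text
clock: 30.65
position: [472.7, -251.3, 51.8]
orientation: [-90.1, 0.1, -7.0]
force: [0.5, 0.6, 0.3]
width: 0.531
clk 30.65 pos [ 472.7 -251.3   51.8] ori [-90.1   0.1  -7. ] F [0.5 0.6 0.3] w 0.531 err [ 0.  -0.2  0.2]
```

```bash
python3 -m creep '[[0,0,0,0,0,0,0.3],[0,-0.1,0,0,0,0,0.3],[0,-0.3,0,0,0,0,0.3],[0,-0.4,0,0,0,0,0.3],[0,-0.2,0,0,0,0,0.3]]'
python3 -c "
from h import *
plan(558.9,144.2,160,-7)"
```

```text
clock: 31.28
position: [471.9, -250.7, 175.7]
orientation: [-90.0, 0.3, -7.0]
force: [-0.6, -0.1, -1.5]
width: 0.532
clk 31.27 pos [ 471.9 -250.7  175.7] ori [-90.    0.3  -7. ] F [-0.6 -0.1 -1.5] w 0.532 err [ 87.  394.9 -15.7]
1 [0.043, 0.018, 0.456, -0.0, -0.0, -0.001]
2 [0.043, 0.018, 0.456, 0.0, 0.0, 0.0]
3 [0.043, 0.018, 0.456, 0.0, 0.0, 0.0]
4 [0.043, 0.018, 0.456, 0.0, 0.0, 0.0]
5 [0.043, 0.018, 0.456, 0.0, 0.0, 0.0]
6 [0.043, 0.018, 0.456, 0.0, 0.0, 0.0]
7 [0.043, 0.018, 0.456, 0.0, 0.0, 0.0]
8 [0.015, 0.006, 0.163, 0.0, 0.0, 0.0]
```

```bash
python3 -m creep '[[0.02,0,0.25,0,0,-0.001,0.3],[0.04,0,0.4,0,0,0,0.3],[0.04,0,0.46,0,0,0,0.3],[0.04,0,0.46,0,0,0,0.3],[0.04,0,0.46,0,0,0,0.3]]'
python3 -c "
from h import *
plan(558.9,144.2,160,-7)"
```

```text
clock: 31.9
position: [525.4, -8.5, 182.2]
orientation: [-90.1, -0.4, -7.4]
force: [2.0, -0.6, -1.2]
width: 0.534
clk 31.90 pos [525.4  -8.5 182.2] ori [-90.1  -0.4  -7.4] F [ 2.  -0.6 -1.2] w 0.534 err [ 33.5 152.7 -22.2]
1 [0.039, 0.064, 0.452, 0.001, -0.002, 0.002]
2 [0.042, 0.065, 0.452, 0.0, 0.0, 0.0]
3 [0.037, 0.056, 0.393, -0.0, 0.0, 0.0]
```

```bash
python3 -m creep '[[0.03,0.02,0.44,0,-0.002,0.002,0.3],[0.03,0.03,0.42,0,0,0,0.3],[0.02,0.03,0.24,0,0,0,0.3],[0,0.02,0.04,0,0,0,0.3],[0,0,0,0,0,0,0.3]]'
python3 -c "
from h import *
plan(558.9,144.2,100,-7)"
```

```text
clock: 32.52
position: [552.1, 133.3, 173.1]
orientation: [-90.1, -0.2, -6.8]
force: [-0.3, 0.2, -1.3]
width: 0.537
clk 32.52 pos [552.1 133.3 173.1] ori [-90.1  -0.2  -6.8] F [-0.3  0.2 -1.3] w 0.537 err [  6.8  10.9 -73.1]
1 [0.032, 0.451, 0.072, 0.001, 0.001, 0.001]
2 [0.012, 0.158, 0.025, -0.0, 0.0, -0.0]
```

```bash
python3 -m creep '[[0.04,0.1,0.09,0,0.001,0.001,0.3],[0,0.25,0,0,0,0,0.3],[0,0.2,0,0,0,0,0.3],[0,0.05,0,0,0,0,0.3],[0,0,0,0,0,0,0.3]]'
python3 - <<'E'
from h import *
plan(558.9,144.2,75,-7)
m=camera_model('wrist'); np.save('wT.npy',m['T'])
p,d=capture('wrist'); cv2.imwrite('pics/w11.png',p[:,:,::-1]); np.save('w11.npy',d)
s=ctrl.read_state()['position']
k=meas('wT.npy','w11.npy',side=(s[:2],28,s[2]-48,s[2]-10)); k=k[k[:,0]<s[0]-14]; print('held body',len(k),circ(k))
k=meas('wT.npy','w11.npy',side=(s[:2],30,s[2]-4,s[2]+8)); k=k[k[:,0]<s[0]-14]; print('held lid',len(k),circ(k))
k=meas('wT.npy','w11.npy',rect=(480,720,70,220)); print(cv2.minAreaRect(k[:,:2].astype(np.float32)))
plan(558.9,144.2,75,-7)
E
```

```text
clock: 33.15
position: [559.8, 141.0, 98.6]
orientation: [-90.1, -0.0, -7.3]
force: [-0.3, -0.1, -1.1]
width: 0.529
clk 33.15 pos [559.8 141.   98.6] ori [-90.1  -0.   -7.3] F [-0.3 -0.1 -1.1] w 0.529 err [ -0.9   3.2 -23.6]
1 [-0.011, 0.196, 0.026, 0.001, -0.001, 0.0]
held body 1261 (array([559.8, 140.5]), 23.5)
held lid 731 (array([559. , 140.6]), 23.7)
((600.29833984375, 139.588623046875), (95.17633056640625, 170.68179321289062), 83.2568588256836)
clk 33.20 pos [559.9 141.1  98.9] ori [-90.1  -0.1  -7.3] F [ 0.8 -0.7 -2.3] w 0.532 err [ -1.    3.1 -23.9]
1 [-0.012, 0.199, 0.025, 0.0, -0.001, 0.0]
```

View pics/w11.png

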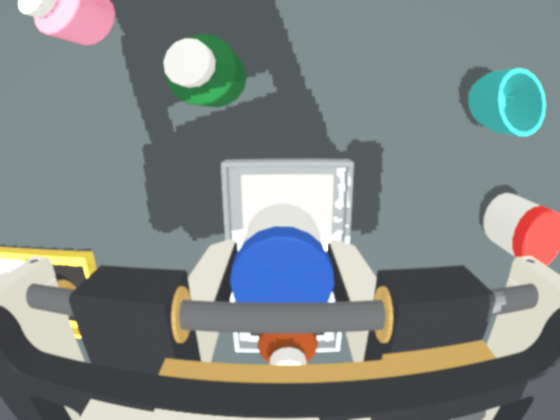

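The blue jar is held at (282,270) over the white pad, with the amber bottle standing behind it at (288,350).

```bash
python3 -m creep '[[-0.008,0.06,0.03,0,0,0,0.3],[0,0.12,0,0,0,0,0.3],[0,0.08,0,0,0,0,0.3],[0,0,0,0,0,0,0.3],[0,0,0,0,0,0,0.3]]'
python3 -c "
from h import *
plan(559.3,144.7,58.5,-7)"
```

```text
clock: 33.83
position: [560.1, 145.1, 66.8]
orientation: [-90.1, -0.2, -7.3]
force: [1.1, -0.1, -0.9]
width: 0.531
clk 33.83 pos [560.1 145.1  66.8] ori [-90.1  -0.2  -7.3] F [ 1.1 -0.1 -0.9] w 0.531 err [-0.8 -0.4 -8.3]
1 [-0.007, 0.069, -0.004, 0.0, -0.001, 0.001]
```

```bash
python3 -m creep '[[-0.007,0.03,-0.004,0,0,0.001,0.3],[0,0.02,0,0,0,0,0.3],[0,0.01,0,0,0,0,0.3],[0,0,0,0,0,0,0.3],[0,0,0,0,0,0,0.3]]'
python3 -c "
from h import *
plan(559.3,144.7,57,-7)"
```

```text
clock: 34.45
position: [559.5, 144.7, 59.7]
orientation: [-90.0, -0.1, -7.3]
force: [0.8, 0.4, -1.2]
width: 0.531
clk 34.45 pos [559.5 144.7  59.7] ori [-90.   -0.1  -7.3] F [ 0.8  0.4 -1.2] w 0.531 err [-0.2 -0.  -2.7]
1 [-0.002, 0.023, -0.0, 0.0, -0.002, 0.0]
```

```bash
python3 -m creep '[[0,0.01,0,0,0,0,0.3],[0,0.006,0,0,0,0,0.3],[0,0.004,0,0,0,0,0.3],[0,0,0,0,0,0,0.3],[0,0,0,0,0,0,0.3]]'
python3 -m creep '[[0,0.006,0,0,0,0,0.3],[0,0.003,0,0,0,0,0.3],[0,0,0,0,0,0,0.3],[0,0,0,0,0,0,0.3],[0,0,0,0,0,0,0.3]]'
```

```text
clock: 35.08
position: [559.6, 144.7, 57.2]
orientation: [-90.0, -0.1, -7.3]
force: [0.4, 0.7, -1.1]
width: 0.529
clock: 35.7
position: [559.9, 144.8, 56.8]
orientation: [-90.0, -0.1, -7.3]
force: [-0.1, -0.5, 1.1]
width: 0.53
```

Contact; release and rise clear.

```bash
python3 -m creep '[[0,0,0,0,0,0,0.55],[0,0,0,0,0,0,0.6],[0,0,0,0,0,0,0.68],[0,0,0,0,0,0,0.76],[0,0,0,0,0,0,0.76]]'
python3 -m creep '[[0,-0.15,0,0,0,0,0.76],[0,-0.4,0,0,0,0,0.76],[0,-0.5,0,0,0,0,0.76],[0,-0.3,0,0,0,0,0.76],[0,0,0,0,0,0,0.85]]'
python3 - <<'E'
from h import *
m=camera_model('wrist'); np.save('wT.npy',m['T'])
p,d=capture('wrist'); cv2.imwrite('pics/w12.png',p[:,:,::-1]); np.save('w12.npy',d)
s=meas('wT.npy','w12.npy',side=((559,144),34,62,75)); print('jar',len(s),(s.min(0)+s.max(0))/2,s.max(0)-s.min(0))
s=meas('wT.npy','w12.npy',side=((641,134),32,83,95)); print('amber',len(s),(s.min(0)+s.max(0))/2,s.max(0)-s.min(0))
k=meas('wT.npy','w12.npy',rect=(480,720,70,220)); print(cv2.minAreaRect(k[:,:2].astype(np.float32)))
E
```

```text
clock: 36.33
position: [560.0, 144.8, 56.7]
orientation: [-90.0, -0.1, -7.3]
force: [-0.5, 0.2, 1.3]
width: 0.757
clock: 36.95
position: [559.7, 144.9, 228.8]
orientation: [-90.0, -0.3, -7.3]
force: [0.0, 0.5, -1.0]
width: 0.823
jar 1982 [559.6860896  144.05246328  65.69385557] [49.48340185 49.17083059  7.1661587 ]
amber 448 [640.20430491 134.15561483  85.73323137] [24.24985799 24.63876535  5.46169459]
((600.4225463867188, 139.58941650390625), (95.63929748535156, 170.4558563232422), 83.32655334472656)
```

```bash
python3 -m creep '[[-0.3,0,-0.3,0,0,0,0.85],[-0.4,0,-0.3,0,0,0,0.85],[-0.4,0,-0.3,0,0,0,0.85],[-0.4,0,-0.3,0,0,0,0.85],[-0.3,0,-0.3,0,0,0,0.85]]'
python3 - <<'E'
from h import *
for n in ['top','scene']:
    p,d=capture(n); cv2.imwrite(f'pics/{n}9.png',p[:,:,::-1])
    if n=='top': np.save('top9.npy',d)
m=camera_model('top'); d=np.load('top9.npy'); v,u=np.mgrid[0:420,0:560]
P=np.stack([(u-m['cx'])/m['fx']*d,-(v-m['cy'])/m['fy']*d,-d],-1)@m['T'][:3,:3].T+m['T'][:3,3]; q=P.reshape(-1,3)
for n,c,z0,z1 in [('steel',(529.7,-359.5),60,72),('red',(589.4,344.6),57,68),('green',(449.7,107.8),78,90),('pink',(374.8,6.7),78,90),('turq',(484.3,324.5),45,55),('brass',(616,-85),66,76),('cruc',(608,-169),51,60),('amber',(641,134),83,95),('jar',(559,144),62,75)]:
    k=q[(np.hypot(q[:,0]-c[0],q[:,1]-c[1])<34)&(q[:,2]>z0)&(q[:,2]<z1)]
    print(n,len(k),((k.min(0)+k.max(0))/2).round(1) if len(k) else '')
E
```

```text
clock: 37.62
position: [313.6, -8.9, 222.1]
orientation: [-90.1, 0.3, -7.1]
force: [0.6, -0.8, 0.0]
width: 0.85
steel 93 [ 529.6 -360.2   64.5]
red 472 [589.5 344.3  61.6]
green 123 [449.7 107.7  81.7]
pink 125 [374.8   6.7  81.4]
turq 152 [484.1 324.9  49.8]
brass 86 [615.9 -84.   70.9]
cruc 129 [ 609.2 -167.2   54.4]
amber 124 [642.3 135.   86.7]
jar 473 [560.9 145.1  66.4]
```

View pics/top9.png

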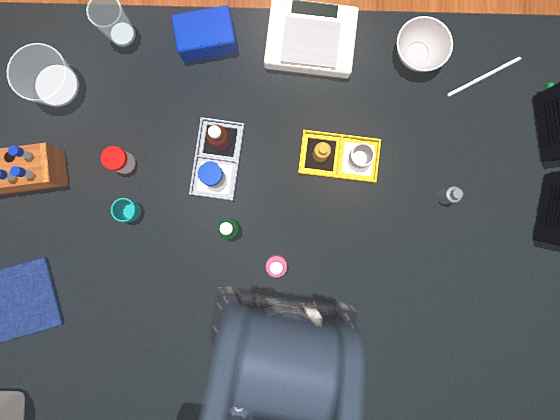

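View pics/scene9.png

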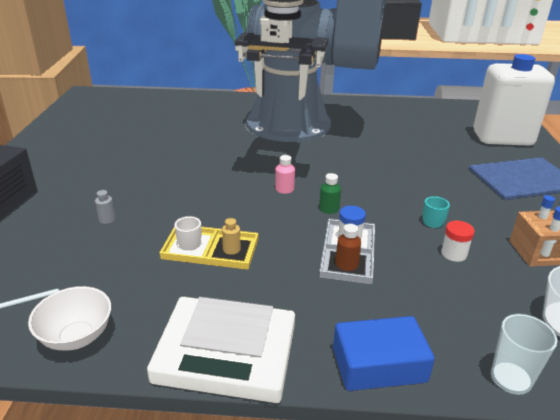

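The top and scene pictures show all four items standing on their pads: amber (215,133), jar (210,174), brass (322,151) and crucible (361,155) in the top view. The spares are unmoved. I'll let the arm settle, then hand in.

```bash
python3 -m creep '[[0,0,0,0,0,0,0.85],[0,0,0,0,0,0,0.85],[0,0,0,0,0,0,0.85],[0,0,0,0,0,0,0.85],[0,0,0,0,0,0,0.85]]'
python3 -c "
from station import ctrl
print(ctrl.finish_job())"
```

```text
clock: 38.35
position: [313.9, -8.6, 221.2]
orientation: [-90.1, 0.4, -7.2]
force: [0.5, -0.3, 1.3]
width: 0.851
the job is handed in; nothing more can be done
None
```

Both kits are made up, in the order you listed, and the job was handed in at about 38 s with the gripper open and clear. Each item was lowered until the wrist force showed it had touched down, and only then released.

- **Placing:** In the last pictures all four items stand upright. The wrist camera put the crucible, amber bottle and blue-lidded jar within about 1 mm of their pad centres, and the brass weight within about 1 to 1.5 mm.
- **Spares and look-alikes:** The steel weight, red-lidded jar, green bottle, pink bottle and turquoise cup are all within 1 mm of where they started.
- **Disagreement between cameras:** The wrist and top cameras differ by a steady 1 to 2 mm in absolute position, which is within the stated calibration. I judged the centring from item and tray seen together in the same wrist picture.

No check failed.

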